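# Fill the sweets dispenser and hold its portion dial home

## Robot

A 7-joint arm with a two-finger parallel gripper is mounted at the origin on the work surface. World frame = base frame: x ahead of the robot, y to its left, z up, the work surface at z = 0. Lengths are in m, angles in rad, forces in N, time in s.
With the tool pointing down it reaches from about 0.4 to 0.85 m from the base axis. Payload 4.5 kg.
Tool frame: the origin (TCP) lies at the very end of the fingers, on their centre line; the grasp point (between the pads) lies 19 mm behind it; z points along the fingers, y is the line along which they close (so a half turn about z gives the same grasp; the last joint's range is limited). The gripper opens to 85 mm and grips with 20 to 120 N. Pads are 22 mm wide; open, the fingers measure 114 mm over their backs; the gripper's body (76 mm by 85 mm) begins 54 mm behind the grasp point. The pads swing forward as they close: fully open they stand 13 mm farther back than shut.
Start: joints at [-1.193, 0.689, -0.195, 1.565, 0.157, 0.902, -0.215], TCP at [0.211, 0.588, 0.231] pointing down, gripper open.
Joint ranges: [-3.01, 3.01], [-0.46, 2.08], [-1.47, 1.51], [0.13, 2.56], [-1, 4.14], [0.04, 2.09], [-2.66, 2.66]. Speed limits (rad/s): [2.57, 2.57, 3.14, 3.14, 3.14, 3.14, 3.14].

## Interface

Orientations are given as a 3x3 rotation matrix whose columns are the frame's x, y, z axes.
In Python, from workcell import arm gives the robot as it stands.
- The arm moves only by the tool arm_command, never from a script. Its argument "series" is a list of rows, each a list of 7 numbers: the turn, a rotation vector about the tool's x, y, z in units of 6 degrees (1.0 is 6 degrees), then the shift along the tool's x, y, z in units of 50 mm (1.0 is 50 mm), then the opening, from 0 (shut) to 1 (fully open). A call has exactly 5 rows; each row is the pose to reach, as a shift and turn from the pose commanded when the call began, along the tool's axes at that moment; what a row does not reach only later rows make up. A row lasts 1/10 s, in which the tool goes at most 50 mm and 8.59 degrees, less where a joint would pass 70% of its speed; a pose out of reach is approached as far as the arm can. A call with a gripper value outside its range is refused whole. The fingers move at their own pace and stop on an object; "newtons" is the grip in N (left out, the last holds). Time passes only in rows, so rows that repeat a pose let the fingers close, or fill a call up. It gives the time, the measured TCP pose, the force, the opening and the grip force at its end, in the units of the state.
- arm.state(): the state, without advancing time (a new reading comes with each control period).
- arm.camera(name): name is "scene" or "top"; returns (picture, depth): 384x512x3 uint8, blue, green, red; 384x512 float32, m along the optical axis (not along the pixel's ray), 0 where there is no reading.
- arm.camera_params(name): a dict with "K" (3x3 intrinsics, pixels), "eye" and "orientation" of the camera in the world. Camera axes: x right, y up, looking along -z (the intrinsics and any distortion apply to the point x, -y, -z); pixel columns grow to the right and rows downward; lengths in m; the calibration is good to about 2 mm. A picture is of the moment at which its call begins. camera_params takes no time and is no camera call.
- arm.sign_off(): hands the job in; it is judged then, once.
The state is a dict: "time_s": time; "q": joint angles; "joint_velocities": joint speeds; "joint_efforts": joint torques, N m; "eef_pos": TCP position; "eef_rot": TCP orientation; "force": force on the tool from outside, world axes, zero at the start; "ft_torque": the same for the moment, N m; "gripper_width": finger opening in m; "grasp_force": force on a finger pad.
Only numpy, scipy, OpenCV 4.12 (cv2) and the standard library are available. Lean on these libraries where they do the work, as an engineer would, in place of code of your own. Each camera call takes 0.05 s, during which the arm holds its last target. There are 200 camera calls.

## Task

Get the sweets dispenser ready for film night: pour all six sweets from the scoop into its orange bowl and stand the empty scoop upright back on the table. Then fit the red portion dial on the brass drive, turned so that its splines mesh with the slots, slide it fully home, press it all the way down on the drive's spring and finish while still holding it pressed there. Leave the remotes, the mug and the can alone.

Things in the scene. Friction and masses are not known exactly. Their poses are not given: they have to be found in the camera images.
- scoop_grip (a point): Centre of the wooden handle of an open metal scoop: a level bar 95 mm long (x), 18 wide, 16 high, 37 mm above the scoop's underside (the table, at the start). Scoop axes: -x out of its open mouth, z up. The pan is 76 mm wide, up to 45 mm high; its back wall stands 44 mm from here towards -x. Scoop 0.1 to 0.2 kg, sweets 0.07 kg.
- scoop_lip (a point): Middle of the scoop's pouring lip, 138 mm from the handle's centre towards the scoop's -x and 21.5 mm lower; same axes. The pan's floor (3 mm thick) is flat, then rises at 19 degrees over the last 36 mm to this lip. Sweets start to slide at about 15 degrees of slope, so it empties once the mouth is dipped well over 35 degrees; at about 50 degrees it empties in one go.
- bowl_rim (a point): Centre of the mouth of the round orange bowl on the sweets dispenser, level with its rim, 140 mm above the table; 136 mm across inside. Axes: z up, y from the dispenser's drive to the bowl, -x its front. The white housing, fixed, is 170 (x) by 320 (y) by 60 mm high, with a catch tray 48 mm out in front; the bowl is 80 mm from its middle towards +y, the drive 85 mm towards -y.
- bowl_floor (a point): Centre of the bowl's flat inner floor (100 mm across), 56 mm below the rim, 84 mm above the table.
- dial_grip (a point): Centre of the portion dial's upright red grip bar: 36 mm long (x), 16 thick (y: close the fingers along y), 42 high. The dial stands on its stem. 21 mm below here is a black flange, 36 mm across, 4 thick; under it a 20 mm long stem with four splines in a cross along x and y, 28 mm over the tips, 6 thick, tapered over its last 4 mm; its end is 45 mm below here. About 0.08 kg.
- socket (a point): Middle of the top face of the brass drive coupling, 51 mm across, 94 mm above the table when up (collar around it: 74 mm). Its cross socket has slots along this point's x and y, 8.6 mm wide, 31 mm end to end, 24 deep; the dial fits in any quarter turn; when home its flange lies on this face (its grip centre 25 mm above). Stands at any angle; turning it takes 0.12 N m.
- plunger (a joint): How far the drive coupling is pressed down on its spring, in m: 0 up, 0.008 at its stop. The spring takes about 4.5 N to start and 12 N at the stop; the weight of the dial does not move it.
- sweet0_mid (a point): Centre of the red sweet, a hard glazed cube of 20 mm with rounded edges, 11 g; it starts lying in the scoop.
- sweet1_mid (a point): Centre of the yellow sweet, a hard glazed cube of 20 mm with rounded edges, 11 g; it starts lying in the scoop.
- sweet2_mid (a point): Centre of the green sweet, a hard glazed cube of 20 mm with rounded edges, 11 g; it starts lying in the scoop.
- sweet3_mid (a point): Centre of the blue sweet, a hard glazed cube of 20 mm with rounded edges, 11 g; it starts lying in the scoop.
- sweet4_mid (a point): Centre of the copper sweet, a hard glazed cube of 20 mm with rounded edges, 11 g; it starts lying in the scoop.
- sweet5_mid (a point): Centre of the white sweet, a hard glazed cube of 20 mm with rounded edges, 11 g; it starts lying in the scoop.
- remote_a: Black remote control lying on the table, 170 x 45 x 18 mm, long along x; origin in the middle of its underside. Not to be moved.
- remote_b: Grey remote control lying on the table, 170 x 45 x 18 mm, long along x; origin in the middle of its underside. Not to be moved.
- mug: Blue mug, 80 mm across, 95 mm high, handle towards its +y; origin in the middle of its underside. Not to be moved.
- can: Green drinks can, 66 mm across, 115 mm high; origin in the middle of its underside. Not to be moved.
Not all that is in view belongs to the job. Of the things that look like the part that bears scoop_grip, the smaller one is meant. Of the things that look like the part that bears dial_grip, the smaller one is meant.

How it is judged:
By the outcome, as a careful person would: the job done as asked, in the order asked, and still so for the second after the job is handed in, while the arm keeps its last pose, push and grip.
It also fails if it takes over 72 s, if anything falls off the work surface, if the arm or the gripper's body presses on something with over 40 N, if the wrist force passes 120 N, or if a joint passes its speed limit or range.

## Working session

There is one attempt and no reset: what is moved stays moved. The work goes in short steps, Python scripts to look and compute and a tool call to move; the robot and the scene stay as the last step left them, time stands still between calls to the robot, and variables do not carry over. Pictures are saved under pics/ and viewed, at most 10 in all, crops included, and the job is handed in when it is done.

Besides the shell and the picture viewer there is one more tool, called after "Call:" as name(argument=value, ...), one argument or row to a line, values as JSON. arm_command: Moves the arm, as the interface text tells. Its arguments: {"type":"object","properties":{"series":{"type":"array"},"newtons":{"type":"number"}},"required":["series"]}

```bash
mkdir -p pics; ls; cat > h.py <<'E'
import numpy as np, cv2
from workcell import arm
def snap(n):
    im,d=arm.camera(n); np.savez('pics/%s.npz'%n,im=im,d=d); return im,d
def load(n):
    z=np.load('pics/%s.npz'%n); return z['im'],z['d']
def cloud(n,d):
    p=arm.camera_params(n); K=np.array(p['K']); h,w=d.shape
    u,v=np.meshgrid(np.arange(w),np.arange(h))
    x=(u-K[0,2])/K[0,0]*d; y=(v-K[1,2])/K[1,1]*d
    P=np.stack([x,-y,-d],-1)@np.array(p['orientation']).T+np.array(p['eye'])
    P[d==0]=np.nan; return P
E
python3 - <<'E'
from h import *
for n in ('scene','top'):
    im,d=snap(n); cv2.imwrite('pics/%s0.png'%n,cv2.resize(im,(800,600)))
    print(n,arm.camera_params(n))
s=arm.state(); print(s)
E
```

```text
pics
scene {'K': array([[366.17871439,   0.        , 259.21818221],
       [  0.        , 366.17871439, 190.51740224],
       [  0.        ,   0.        ,   1.        ]]), 'eye': array([1.04044338, 0.25736164, 0.89863727]), 'orientation': array([[-0.50913334, -0.68033115,  0.5271933 ],
       [ 0.86060195, -0.39376052,  0.32298134],
       [-0.01214636,  0.61814414,  0.78597092]])}
top {'K': array([[393.27215003,   0.        , 258.21944941],
       [  0.        , 393.27215003, 189.29965226],
       [  0.        ,   0.        ,   1.        ]]), 'eye': array([ 0.43405214, -0.07658793,  1.46405507]), 'orientation': array([[-0.0251159 ,  0.9982405 , -0.0537131 ],
       [-0.99965235, -0.02551004, -0.00666483],
       [-0.00802333,  0.05352703,  0.99853417]])}
{'time_s': 0.1, 'q': array([-1.1931862 ,  0.6899008 , -0.19452531,  1.56625241,  0.15728987,
        0.90251731, -0.21506387]), 'joint_velocities': array([-0.00036622, -0.00132892, -0.00066247, -0.00195678, -0.00027904,
        0.00131949,  0.00019397]), 'joint_efforts': array([-4.07035695e-03, -5.40599048e+01, -1.27176359e+00, -1.58985007e+01,
        9.35660675e-03,  4.35412629e-03,  1.76159887e-05]), 'eef_pos': array([0.2105108 , 0.58784899, 0.23056066]), 'eef_rot': array([[-9.41514876e-01,  3.36971108e-01, -4.59031749e-04],
       [ 3.36971401e-01,  9.41513483e-01, -1.62391676e-03],
       [-1.15028451e-04, -1.68362236e-03, -9.99998576e-01]]), 'force': array([ 0.28048096,  0.15088333, -0.9603474 ]), 'ft_torque': array([-0.00012458, -0.00317718, -0.00391917]), 'grasp_force': 0.0, 'gripper_width': 0.08535321424258113}
```

View pics/scene0.png

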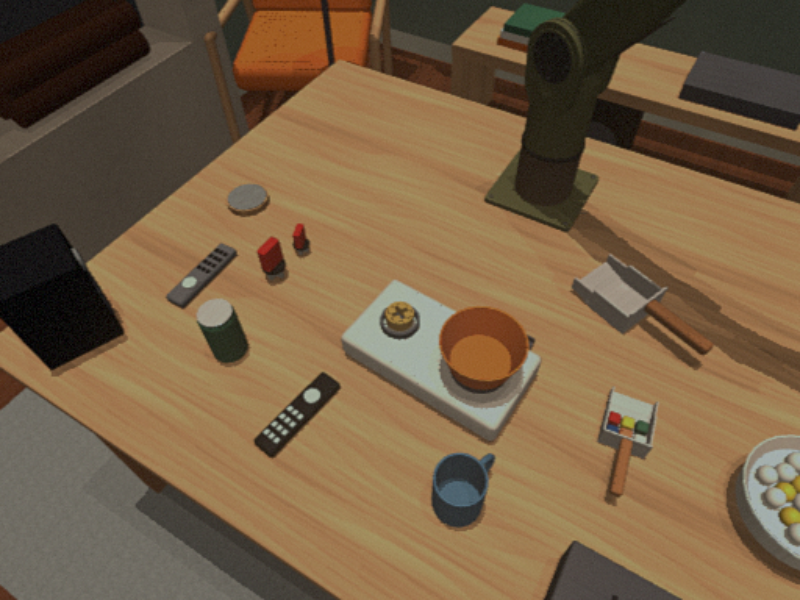

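View pics/top0.png

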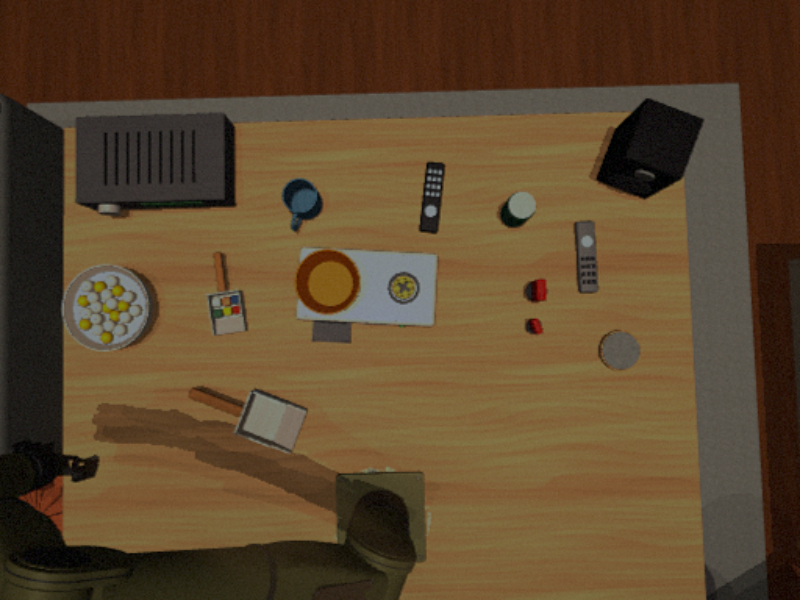

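Candidates: scoops at top-view (227,300), small with sweets, and (265,415), large and empty. I choose the small one. Dials at (538,290), large, and (535,326), small. I choose the small one. Other round items: bowl (328,282), drive (404,288). Next is a close crop of these, plus measurements.

```bash
python3 - <<'E'
from h import *
im,d=load('top'); P=cloud('top',d)
def crop(u0,v0,w,h,s): return cv2.resize(im[v0:v0+h,u0:u0+w],None,fx=s,fy=s,interpolation=cv2.INTER_CUBIC)
a=crop(125,155,40,65,9)  # 360x585
b=crop(330,173,25,45,8)  #200x360
c=crop(243,170,30,30,7)  #210
out=np.zeros((590,800,3),np.uint8); out[:585,:360]=a; out[:360,370:570]=b; out[370:580,370:580]=c
cv2.imwrite('pics/crop1.png',out)
hsv=cv2.cvtColor(im,cv2.COLOR_BGR2HSV)
# red dial
m=((hsv[...,0]<6)|(hsv[...,0]>174))&(hsv[...,1]>180)&(hsv[...,2]>60)
n,l,st,ce=cv2.connectedComponentsWithStats(m.astype(np.uint8))
for i in range(1,n):
    if st[i,4]>15:
        q=P[l==i]; t=q[q[:,2]>np.nanmax(q[:,2])-.012]
        print('red',ce[i],st[i,4],'top',np.nanmedian(t,0),'zmax',np.nanmax(q[:,2]))
# heights above table and handle
for (u,v) in [(141,165),(141,170),(141,174),(142,178),(143,183),(135,187),(157,212),(258,184),(210,181),(343,209),(345,186)]:
    print((u,v),P[v,u].round(4))
# bowl rim
z=P[...,2]; 
def circ(mask):
    q=P[mask][:,:2]; A=np.c_[2*q,np.ones(len(q))]; x=np.linalg.lstsq(A,(q**2).sum(1),rcond=None)[0]
    return x[:2],np.sqrt(x[2]+x[0]**2+x[1]**2),len(q)
m=np.zeros(z.shape,bool); m[155:205,185:235]=1; m&=(z>.135)&(z<.147)
print('bowl',circ(m))
m=np.zeros(z.shape,bool); m[170:200,243:273]=1; m&=(z>.087)&(z<.1)
print('drive mean',np.nanmean(P[m],0),m.sum())
# housing top rect
m=np.zeros(z.shape,bool); m[150:215,185:285]=1; m&=(z>.052)&(z<.067)
r=cv2.minAreaRect(P[m][:,:2].astype(np.float32)*1000); print('housing',r)
E
```

```text
red [345.67073171 185.07317073] 82 top [ 0.5181257  -0.37447721  0.09121331] zmax 0.10001500733927093
red [150.5        197.77777778] 18 top [0.48968734 0.32886626 0.02468364] zmax 0.030025543485045825
red [343.02272727 208.11363636] 44 top [ 0.43343622 -0.36672811  0.0651379 ] zmax 0.07088614305431196
(141, 165) [0.61   0.3573 0.0426]
(141, 170) [0.5917 0.3575 0.0423]
(141, 174) [0.5771 0.3577 0.0422]
(142, 178) [0.5622 0.3534 0.0449]
(143, 183) [0.5442 0.3508 0.042 ]
(135, 187) [ 5.332e-01  3.936e-01 -3.000e-04]
(157, 212) [0.4378 0.3122 0.    ]
(258, 184) [ 0.5274 -0.067   0.0777]
(210, 181) [0.5423 0.1023 0.0794]
(343, 209) [ 0.4317 -0.3663  0.064 ]
(345, 186) [ 0.512  -0.3718  0.0858]
bowl (array([0.54101463, 0.09637961]), np.float64(0.06861694889286671), 193)
drive mean [ 0.52806305 -0.06798033  0.09302878] 118
housing ((533.29052734375, 17.172683715820312), (318.6888427734375, 171.68496704101562), 85.57246398925781)
```

View pics/crop1.png

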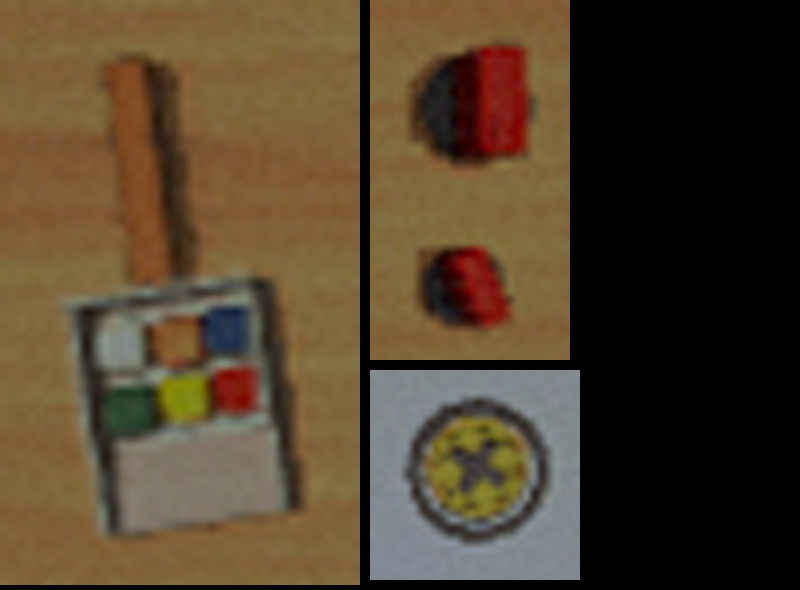

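The crop confirms the small scoop with all six sweets (handle at top-view (140,174) native px, mouth towards the robot, yaw about 6°). It also shows the smaller dial at (343,208), top at z 0.066 as expected, and the drive cross at roughly 45°.

```bash
cat >> h.py <<'E'
from scipy.spatial.transform import Rotation as Ro
def down(yaw,tip=0):
    """tool for scoop yaw (deg), mouth tipped by tip deg"""
    c,s=np.cos(np.radians(yaw)),np.sin(np.radians(yaw))
    R0=np.array([[-c,-s,0],[-s,c,0],[0,0,-1.]])
    a=np.array([-s,c,0])
    return Ro.from_rotvec(-np.radians(tip)*a).as_matrix()@R0
def mv(p,R,p0=None,R0=None):
    s=arm.state(); p0=s['eef_pos'] if p0 is None else p0; R0=s['eef_rot'] if R0 is None else R0
    rv=Ro.from_matrix(R0.T@R).as_rotvec(degrees=True)/6; sh=R0.T@(np.array(p)-p0)/.05
    print('turn',rv.round(2),'shift',sh.round(2)); return rv,sh
def st():
    s=arm.state(); print('t',s['time_s'],'p',s['eef_pos'].round(4),'F',np.round(s['force'],1),'w',round(s['gripper_width'],4),'g',s['grasp_force'],'q',s['q'].round(2)); print(s['eef_rot'].round(3)); return s
E
python3 - <<'E'
from h import *
im,d=load('top'); P=cloud('top',d)
p=arm.camera_params('top');K=np.array(p['K'])
def at(u,v,z):
    r=np.array(p['orientation'])@np.array([(u-K[0,2])/K[0,0],-(v-K[1,2])/K[1,1],-1]); e=np.array(p['eye'])
    return (e+r*(z-e[2])/r[2]).round(4)
print(at(140.35,174.4,.045),at(138.9,161.7,.045),at(141.7,186.1,.045))
print('dial px',at(343,208.1,.055))
c=at(140.35,174.4,.045)
mv([c[0],c[1],.12],down(6))
E
```

```text
[0.5755 0.3592 0.045 ] [0.6219 0.3641 0.045 ] [0.5328 0.3547 0.045 ]
dial px [ 0.4349 -0.3683  0.055 ]
turn [-0.02 -0.   -4.28] shift [-8.41 -1.84  2.22]
```

Call:
arm_command(
  series=[
    [0,0,-0.9,-0.9,-0.2,0,1],
    [0,0,-1.8,-1.8,-0.4,0.2,1],
    [0,0,-2.6,-2.6,-0.6,0.4,1],
    [0,0,-3.5,-3.5,-0.8,0.6,1],
    [0,0,-4.28,-4.4,-1.0,0.8,1],
  ],
)

```text
time_s: 0.6
eef_pos: [0.402, 0.466, 0.1906]
eef_rot: [[-0.994, -0.108, -0.0], [-0.108, 0.994, -0.0], [0.0, -0.0, -1.0]]
force: [0.6, 0.6, -0.0]
gripper_width: 0.0851
grasp_force: 0.0
```

```bash
python3 - <<'E'
from h import *
st(); mv([.577,.361,.10],down(6))
E
```

```text
t 0.6 p [0.402  0.466  0.1906] F [ 0.6  0.6 -0. ] w 0.0851 g 0.0 q [-0.75  0.74 -0.34  1.63  0.31  0.83  0.47]
[[-0.994 -0.108 -0.   ]
 [-0.108  0.994 -0.   ]
 [ 0.    -0.    -1.   ]]
turn [-0.   -0.    0.04] shift [-3.25 -2.47  1.81]
```

Call:
arm_command(
  series=[
    [0,0,0,-0.8,-0.6,0.2,1],
    [0,0,0,-1.6,-1.2,0.5,1],
    [0,0,0,-2.4,-1.8,0.9,1],
    [0,0,0,-3.0,-2.3,1.3,1],
    [0,0,0,-3.25,-2.48,1.8,1],
  ],
)

```text
time_s: 1.1
eef_pos: [0.5814, 0.3547, 0.1002]
eef_rot: [[-0.995, -0.096, 0.004], [-0.096, 0.995, -0.004], [-0.004, -0.004, -1.0]]
force: [0.9, -0.4, -0.7]
gripper_width: 0.0855
grasp_force: 0.0
```

```bash
python3 - <<'E'
from h import *
st(); mv([.577,.361,.018],down(6))
im,d=snap('scene'); cv2.imwrite('pics/s1.png',cv2.resize(im[200:350,340:490],(600,600),interpolation=cv2.INTER_CUBIC))
E
```

```text
t 1.1 p [0.5814 0.3547 0.1002] F [ 0.9 -0.4 -0.7] w 0.0855 g 0.0 q [-0.46  0.93 -0.32  1.48  0.37  0.79  0.75]
[[-0.995 -0.096  0.004]
 [-0.096  0.995 -0.004]
 [-0.004 -0.004 -1.   ]]
turn [-0.04  0.04 -0.08] shift [0.08 0.14 1.64]
```

View pics/s1.png

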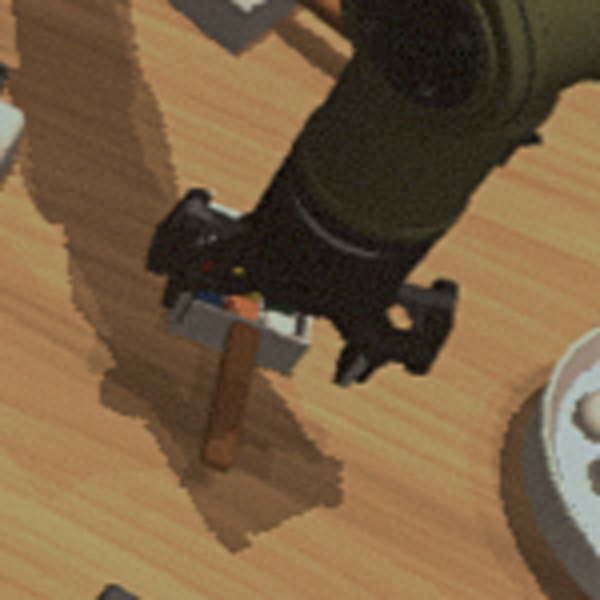

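The gripper is over the handle (crop (232,395)) with one finger on each side. I'll lower and close.

Call:
arm_command(
  series=[
    [0,0,0,0,0,0.3,1],
    [0,0,0,0,0,0.7,1],
    [0,0,0,0,0,1.2,1],
    [0,0,0,0,0,1.64,1],
    [0,0,0,0,0,1.64,1],
  ],
)

```text
time_s: 1.65
eef_pos: [0.5714, 0.3617, 0.0166]
eef_rot: [[-0.994, -0.108, -0.006], [-0.108, 0.994, -0.002], [0.006, -0.001, -1.0]]
force: [-1.0, 0.4, -0.0]
gripper_width: 0.0853
grasp_force: 0.0
```

Call:
arm_command(
  series=[
    [0,0,0,0,0,0,0.7],
    [0,0,0,0,0,0,0.4],
    [0,0,0,0,0,0,0.2],
    [0,0,0,0,0,0,0.0],
    [0,0,0,0,0,0,0],
  ],
  newtons=80,
)

```text
time_s: 2.15
eef_pos: [0.576, 0.361, 0.0201]
eef_rot: [[-0.995, -0.104, 0.001], [-0.104, 0.995, 0.001], [-0.001, 0.0, -1.0]]
force: [-1.3, -0.1, 4.6]
gripper_width: 0.0167
grasp_force: 78.0
```

Call:
arm_command(
  series=[
    [0,0,0,0,0,0,0],
    [0,0,0,0,0,0,0],
    [0,0,0,0,0,0,0],
    [0,0,0,0,0,0,0.0],
    [0,0,0,0,0,0,0],
  ],
  newtons=110,
)

```text
time_s: 2.65
eef_pos: [0.576, 0.361, 0.0201]
eef_rot: [[-0.995, -0.104, 0.001], [-0.104, 0.995, 0.001], [-0.001, 0.0, -1.0]]
force: [-0.0, -0.9, 6.4]
gripper_width: 0.016
grasp_force: 107.4
```

Call:
arm_command(
  series=[
    [0,0,0,0,0,-0.15,0],
    [0,0,0,0,0,-0.45,0],
    [0,0,0,0,0,-0.85,0],
    [0,0,0,0,0,-1.3,0.0],
    [0,0,0,0,0,-1.8,0],
  ],
)

```text
time_s: 3.15
eef_pos: [0.5751, 0.3606, 0.1104]
eef_rot: [[-0.995, -0.104, -0.001], [-0.104, 0.995, -0.0], [0.001, -0.0, -1.0]]
force: [0.3, -0.1, -2.0]
gripper_width: 0.0161
grasp_force: 107.5
```

Call:
arm_command(
  series=[
    [0,0,0,0,0,-0.5,0],
    [0,0,0,0,0,-0.9,0],
    [0,0,0,0,0,-1.2,0],
    [0,0,0,0,0,-1.5,0.0],
    [0,0,0,0,0,-1.6,0],
  ],
)

```text
time_s: 3.65
eef_pos: [0.576, 0.3614, 0.1912]
eef_rot: [[-0.995, -0.104, 0.002], [-0.104, 0.995, 0.002], [-0.002, 0.001, -1.0]]
force: [0.4, -0.5, -1.4]
gripper_width: 0.0159
grasp_force: 107.6
```

```bash
cat >> h.py <<'E'
def scoop_tcp(lip,yaw,tip):
    """TCP pose putting the scoop lip at lip"""
    R=down(yaw,tip); # scoop axes: x=-toolx,y=tooly,z=-toolz
    g=np.array(lip)-R[:,0]*.138-R[:,2]*.0215
    return g+R[:,2]*.019,R
E
python3 - <<'E'
from h import *
s=st()
R=s['eef_rot'];g=s['eef_pos']-R[:,2]*.019; print('lip now',g+R[:,0]*.138+R[:,2]*.0215)
for lip,tip in [((.561,.096,.18),0)]:
    p,R=scoop_tcp(lip,8,tip); print(p); mv(p,R)
im,d=snap('scene'); cv2.imwrite('pics/s2.png',cv2.resize(im[120:360,200:512],(780,600),interpolation=cv2.INTER_CUBIC))
E
```

```text
t 3.65 p [0.576  0.3614 0.1912] F [ 0.4 -0.5 -1.4] w 0.0159 g 107.55546569824219 q [-0.45  0.82 -0.36  1.42  0.33  0.96  0.78]
[[-0.995 -0.104  0.002]
 [-0.104  0.995  0.002]
 [-0.002  0.001 -1.   ]]
lip now [0.4387518  0.34697834 0.18837979]
[0.69765699 0.11520589 0.1825    ]
turn [ 0.01  0.02 -0.34] shift [-1.91 -5.15  0.17]
```

View pics/s2.png

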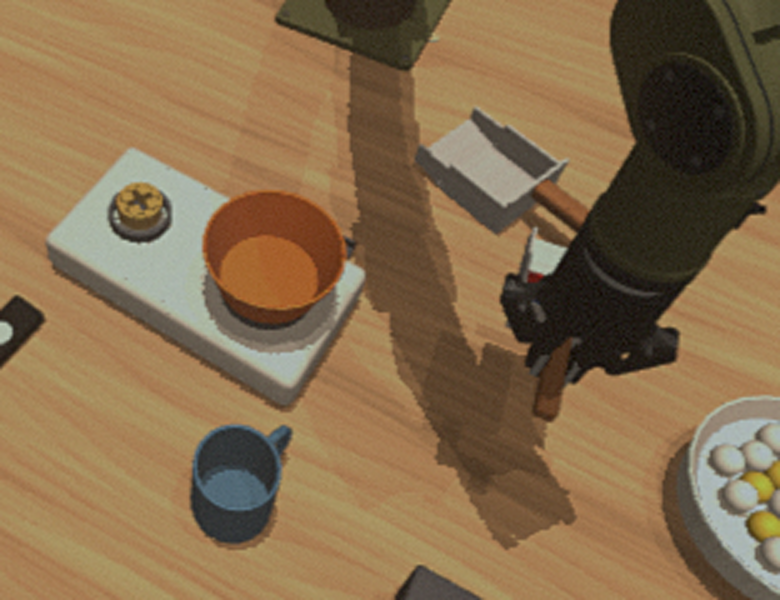

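The scoop is held level with the red sweet still inside (crop (540,275)), and the bowl at (275,265) is free. I'll carry it gently.

Call:
arm_command(
  series=[
    [0,0,0,-0.06,-0.15,0,0],
    [0,0,0,-0.17,-0.46,0,0],
    [0,0,0,-0.32,-0.88,0,0],
    [0,0,0,-0.52,-1.39,0,0],
    [0,0,0,-0.73,-1.96,0,0],
  ],
)

```text
time_s: 4.2
eef_pos: [0.6223, 0.2646, 0.1881]
eef_rot: [[-0.995, -0.104, -0.001], [-0.104, 0.995, -0.002], [0.002, -0.001, -1.0]]
force: [1.2, 0.4, -2.3]
gripper_width: 0.016
grasp_force: 107.6
```

Call:
arm_command(
  series=[
    [0,0,-0.05,-0.21,-0.57,0,0],
    [0,0,-0.12,-0.42,-1.13,0,0],
    [0,0,-0.2,-0.61,-1.65,0,0],
    [0,0,-0.28,-0.78,-2.11,0,0],
    [0,0,-0.34,-0.94,-2.52,0,0],
  ],
)

```text
time_s: 4.7
eef_pos: [0.6823, 0.1422, 0.1879]
eef_rot: [[-0.991, -0.137, -0.002], [-0.137, 0.991, -0.003], [0.002, -0.002, -1.0]]
force: [-0.0, -0.8, -2.8]
gripper_width: 0.0163
grasp_force: 107.6
```

Call:
arm_command(
  series=[
    [0,0,0,-0.11,-0.31,0,0],
    [0,0,0,-0.19,-0.52,0,0],
    [0,0,0,-0.23,-0.62,0,0],
    [0,0,0,-0.24,-0.67,0,0],
    [0,0,0,-0.24,-0.67,0,0],
  ],
)

```text
time_s: 5.2
eef_pos: [0.6981, 0.1161, 0.1892]
eef_rot: [[-0.99, -0.141, -0.0], [-0.141, 0.99, 0.001], [0.0, 0.001, -1.0]]
force: [-0.5, 1.0, -2.6]
gripper_width: 0.0161
grasp_force: 107.6
```

```bash
python3 - <<'E'
from h import *
s=st()
R=s['eef_rot'];g=s['eef_pos']-R[:,2]*.019; print('lip now',g+R[:,0]*.138+R[:,2]*.0215)
im,d=snap('top'); P=cloud('top',d)
cv2.imwrite('pics/t2.png',cv2.resize(im[110:230,150:310],(800,600),interpolation=cv2.INTER_CUBIC))
E
```

```text
t 5.2 p [0.6981 0.1161 0.1892] F [-0.5  1.  -2.6] w 0.0161 g 107.6111912727356 q [-0.04  0.87 -0.4   1.32  0.36  1.03  1.21]
[[-0.99  -0.141 -0.   ]
 [-0.141  0.99   0.001]
 [ 0.     0.001 -1.   ]]
lip now [0.56146045 0.09671557 0.18678038]
```

View pics/t2.png

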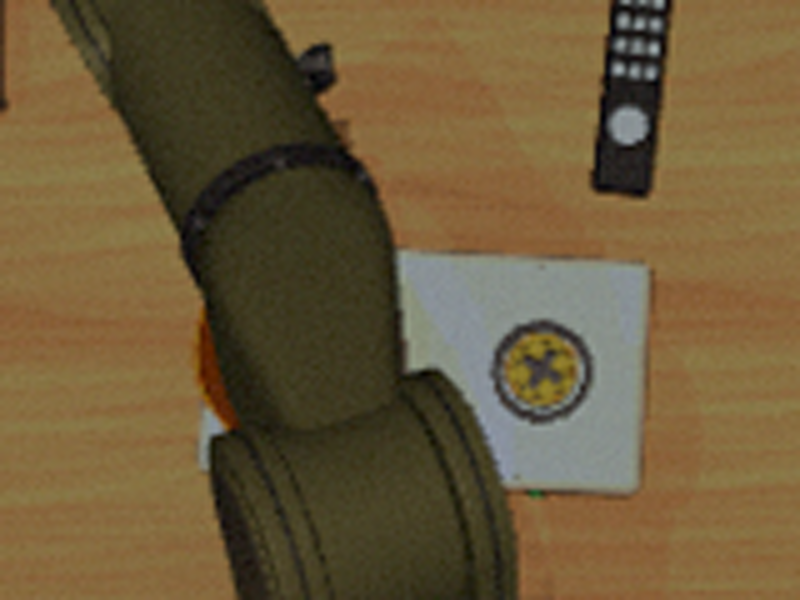

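```bash
cat > tip.py <<'E'
from h import *
s=arm.state(); yaw=8.1; x,y=.561,.0967
t=np.arange(0,21); tips=np.interp(t,[0,5,10,15,20],[0,16,30,40,52]); zs=np.interp(t,[0,5,10,20],[.187,.165,.148,.146])
ref=None
for i in range(0,20,5):
    p0,R0=scoop_tcp((x,y,zs[i]),yaw,tips[i])
    for j in range(1,6):
        p,R=scoop_tcp((x,y,zs[i+j]),yaw,tips[i+j]); print(i,j,p.round(3),end=' '); mv(p,R,p0,R0)
E
python3 tip.py
```

```text
0 1 [0.697 0.116 0.193] turn [-0.   -0.53  0.  ] shift [ 0.01  0.   -0.07]
0 2 [0.696 0.116 0.196] turn [-0.   -1.07  0.  ] shift [ 0.02 -0.   -0.13]
0 3 [0.695 0.116 0.199] turn [-0.  -1.6 -0. ] shift [ 0.05 -0.   -0.2 ]
0 4 [0.694 0.116 0.202] turn [-0.   -2.13  0.  ] shift [ 0.08  0.   -0.26]
0 5 [0.692 0.115 0.205] turn [ 0.   -2.67 -0.  ] shift [ 0.12 -0.   -0.32]
5 1 [0.69  0.115 0.208] turn [-0.   -0.47  0.  ] shift [ 0.02  0.   -0.07]
5 2 [0.687 0.115 0.211] turn [-0.   -0.93 -0.  ] shift [ 0.06  0.   -0.14]
5 3 [0.684 0.114 0.214] turn [-0.  -1.4  0. ] shift [ 0.09  0.   -0.21]
5 4 [0.681 0.114 0.217] turn [-0.   -1.87  0.  ] shift [ 0.14  0.   -0.27]
5 5 [0.678 0.113 0.219] turn [-0.   -2.33  0.  ] shift [ 0.19  0.   -0.34]
10 1 [0.676 0.113 0.223] turn [-0.   -0.33  0.  ] shift [ 0.01  0.   -0.09]
10 2 [0.673 0.113 0.227] turn [ 0.   -0.67  0.  ] shift [ 0.01 -0.   -0.19]
10 3 [0.67  0.112 0.231] turn [ 0. -1.  0.] shift [ 0.03 -0.   -0.28]
10 4 [0.667 0.112 0.234] turn [ 0.   -1.33 -0.  ] shift [ 0.04 -0.   -0.37]
10 5 [0.664 0.111 0.238] turn [ 0.   -1.67  0.  ] shift [ 0.06 -0.   -0.46]
15 1 [0.66  0.111 0.242] turn [-0.  -0.4 -0. ] shift [ 0.01  0.   -0.11]
15 2 [0.656 0.11  0.246] turn [ 0.  -0.8 -0. ] shift [ 0.02  0.   -0.22]
15 3 [0.652 0.11  0.249] turn [-0.  -1.2 -0. ] shift [ 0.04 -0.   -0.34]
15 4 [0.648 0.109 0.253] turn [-0.  -1.6 -0. ] shift [ 0.06  0.   -0.45]
15 5 [0.643 0.108 0.256] turn [ 0. -2. -0.] shift [ 0.08  0.   -0.56]
```

Call:
arm_command(
  series=[
    [0,-0.5,0,0.01,0,-0.07,0],
    [0,-1.07,0,0.02,0,-0.13,0],
    [0,-1.6,0,0.05,0,-0.2,0],
    [0,-2.13,0,0.08,0,-0.26,0],
    [0,-2.67,0,0.12,0,-0.32,0],
  ],
)

```text
time_s: 5.75
eef_pos: [0.6918, 0.116, 0.2058]
eef_rot: [[-0.951, -0.141, 0.275], [-0.136, 0.99, 0.041], [-0.278, 0.001, -0.961]]
force: [0.5, 0.0, -2.3]
gripper_width: 0.0159
grasp_force: 107.6
```

Call:
arm_command(
  series=[
    [0,-0.47,0,0.02,0,-0.07,0],
    [0,-0.93,0,0.06,0,-0.14,0],
    [0,-1.4,0,0.09,0,-0.21,0],
    [0,-1.87,0,0.14,0,-0.27,0],
    [0,-2.33,0,0.19,0,-0.34,0],
  ],
)

```text
time_s: 6.25
eef_pos: [0.6779, 0.1139, 0.2195]
eef_rot: [[-0.857, -0.141, 0.496], [-0.121, 0.99, 0.072], [-0.501, 0.002, -0.865]]
force: [0.8, -0.8, -2.8]
gripper_width: 0.0162
grasp_force: 107.7
```

```bash
python3 - <<'E'
from h import *
s=st()
R=s['eef_rot'];g=s['eef_pos']-R[:,2]*.019; print('lip now',g+R[:,0]*.138+R[:,2]*.0215)
im,d=snap('scene'); cv2.imwrite('pics/s3.png',cv2.resize(im[150:300,220:420],(800,600),interpolation=cv2.INTER_CUBIC))
E
```

```text
t 6.25 p [0.6779 0.1139 0.2195] F [ 0.8 -0.8 -2.8] w 0.0162 g 107.67581820487976 q [-0.29  0.64  0.05  1.95  0.68  0.05  0.78]
[[-0.857 -0.141  0.496]
 [-0.121  0.99   0.072]
 [-0.501  0.002 -0.865]]
lip now [0.56088348 0.09738965 0.14813605]
```

View pics/s3.png

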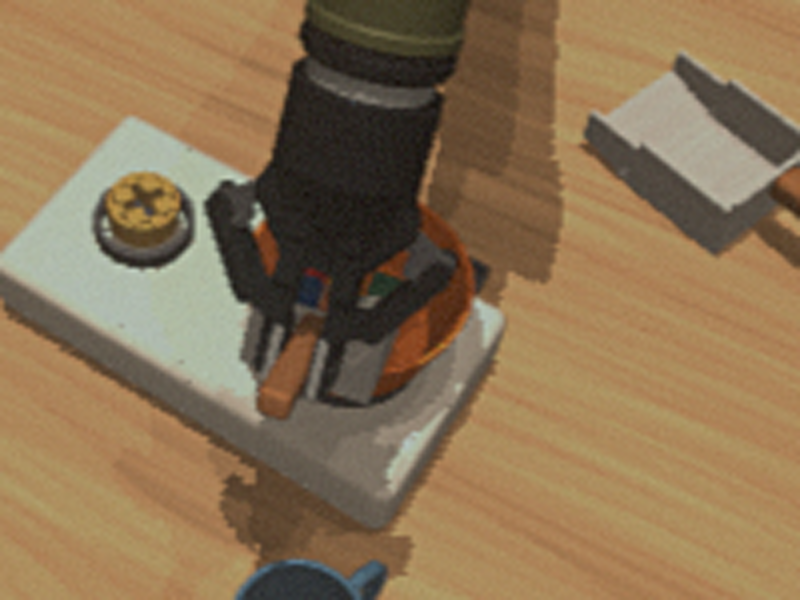

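The sweets have slid forward but are still inside. j6 is at its limit (0.05), so this heading can't tip further. I'll tip back, swing the scoop around its lip so the tipping goes sideways to the arm, then pour.

```bash
cat > traj.py <<'E'
from h import *
def show(T,tips,yaws,zs,xs,ys):
    """knots T=(rows), prints the rows for each call"""
    n=T[-1]; f=lambda k,i:np.interp(i,T,k)
    W=[scoop_tcp((f(xs,i),f(ys,i),f(zs,i)),f(yaws,i),f(tips,i)) for i in range(n+1)]
    for i in range(0,n,5):
        p0,R0=W[i]; out=[]
        for j in range(1,6):
            p,R=W[i+j]; rv=Ro.from_matrix(R0.T@R).as_rotvec(degrees=True)/6; sh=R0.T@(p-p0)/.05
            out.append([round(float(v),2)+0. for v in (*rv,*sh)]+[0])
        print(out, 'end',W[i+5][0].round(3))
if __name__=='__main__':
    show([0,5,20],[30,10,10],[8.1,8.1,-80],[.148,.185,.187],[.561,.561,.546],[.0967,.0967,.077])
E
python3 traj.py
```

```text
[[0.0, 0.67, 0.0, -0.07, 0.0, 0.06, 0], [0.0, 1.33, 0.0, -0.13, 0.0, 0.13, 0], [0.0, 2.0, 0.0, -0.17, 0.0, 0.19, 0], [0.0, 2.67, 0.0, -0.2, 0.0, 0.25, 0], [0.0, 3.33, 0.0, -0.22, 0.0, 0.31, 0]] end [0.695 0.116 0.211]
[[0.17, 0.0, 0.96, 0.04, -0.3, -0.01, 0], [0.34, 0.0, 1.93, 0.1, -0.6, -0.02, 0], [0.51, 0.0, 2.89, 0.19, -0.89, -0.04, 0], [0.68, 0.0, 3.86, 0.31, -1.17, -0.07, 0], [0.85, 0.0, 4.82, 0.46, -1.44, -0.09, 0]] end [0.682 0.041 0.212]
[[0.17, 0.0, 0.96, 0.02, -0.31, -0.01, 0], [0.34, 0.0, 1.93, 0.07, -0.62, -0.02, 0], [0.51, 0.0, 2.89, 0.15, -0.92, -0.03, 0], [0.68, 0.0, 3.86, 0.26, -1.21, -0.06, 0], [0.85, 0.0, 4.82, 0.39, -1.49, -0.08, 0]] end [ 0.637 -0.021  0.213]
[[0.17, 0.0, 0.96, 0.01, -0.31, 0.0, 0], [0.34, 0.0, 1.93, 0.04, -0.62, -0.01, 0], [0.51, 0.0, 2.89, 0.1, -0.92, -0.03, 0], [0.68, 0.0, 3.86, 0.19, -1.21, -0.04, 0], [0.85, 0.0, 4.82, 0.3, -1.49, -0.07, 0]] end [ 0.57  -0.056  0.213]
```

Call:
arm_command(
  series=[
    [0,0.67,0,-0.07,0,0.06,0],
    [0,1.33,0,-0.13,0,0.13,0],
    [0,2.0,0,-0.17,0,0.19,0],
    [0,2.67,0,-0.2,0,0.25,0],
    [0,3.33,0,-0.22,0,0.31,0],
  ],
)

```text
time_s: 6.8
eef_pos: [0.696, 0.1161, 0.2121]
eef_rot: [[-0.975, -0.141, 0.169], [-0.138, 0.99, 0.027], [-0.172, 0.003, -0.985]]
force: [0.7, 0.2, -2.2]
gripper_width: 0.0158
grasp_force: 108.3
```

Call:
arm_command(
  series=[
    [0.17,0,0.96,0.04,-0.3,-0.01,0],
    [0.34,0,1.93,0.1,-0.6,-0.02,0],
    [0.51,0,2.89,0.19,-0.89,-0.04,0],
    [0.68,0,3.86,0.31,-1.17,-0.07,0],
    [0.85,0,4.82,0.46,-1.44,-0.09,0],
  ],
)

```text
time_s: 7.3
eef_pos: [0.6827, 0.0414, 0.212]
eef_rot: [[-0.916, 0.366, 0.162], [0.361, 0.931, -0.061], [-0.173, 0.002, -0.985]]
force: [0.3, 0.1, -2.1]
gripper_width: 0.016
grasp_force: 108.3
```

Call:
arm_command(
  series=[
    [0.17,0,0.96,0.02,-0.31,-0.01,0],
    [0.34,0,1.93,0.07,-0.62,-0.02,0],
    [0.51,0,2.89,0.15,-0.92,-0.03,0],
    [0.68,0,3.86,0.26,-1.21,-0.06,0],
    [0.85,0,4.82,0.39,-1.49,-0.08,0],
  ],
)

```text
time_s: 7.8
eef_pos: [0.6369, -0.0205, 0.2124]
eef_rot: [[-0.622, 0.775, 0.11], [0.764, 0.632, -0.132], [-0.172, 0.002, -0.985]]
force: [-0.3, -0.1, -1.5]
gripper_width: 0.016
grasp_force: 108.3
```

Call:
arm_command(
  series=[
    [0.17,0,0.96,0.01,-0.31,0,0],
    [0.34,0,1.93,0.04,-0.62,-0.01,0],
    [0.51,0,2.89,0.1,-0.92,-0.03,0],
    [0.68,0,3.86,0.19,-1.21,-0.04,0],
    [0.85,0,4.82,0.3,-1.49,-0.07,0],
  ],
)

```text
time_s: 8.3
eef_pos: [0.5694, -0.0555, 0.213]
eef_rot: [[-0.168, 0.985, 0.03], [0.971, 0.171, -0.169], [-0.171, 0.0, -0.985]]
force: [-0.3, -0.8, -1.8]
gripper_width: 0.0162
grasp_force: 108.3
```

```bash
python3 - <<'E'
from h import *
s=st()
R=s['eef_rot'];g=s['eef_pos']-R[:,2]*.019; print('lip now',g+R[:,0]*.138+R[:,2]*.0215, 'yaw',np.degrees(np.arctan2(-R[1,0],-R[0,0])),'tip',np.degrees(np.arcsin(-R[2,0])))
from traj import show
show([0,10,20,30],[10,30,42,52],[-80]*4,[.187,.158,.147,.145],[.546]*4,[.077]*4)
E
```

```text
t 8.3 p [ 0.5694 -0.0555  0.213 ] F [-0.3 -0.8 -1.8] w 0.0162 g 108.27232360839844 q [-0.13  0.63  0.07  1.8   0.2   0.7  -0.05]
[[-0.168  0.985  0.03 ]
 [ 0.971  0.171 -0.169]
 [-0.171  0.    -0.985]]
lip now [0.54628909 0.07802325 0.18692858] yaw -80.18370874904444 tip 9.863251638495711
[[0.0, -0.33, 0.0, 0.01, 0.0, -0.04, 0], [0.0, -0.67, 0.0, 0.03, 0.0, -0.08, 0], [0.0, -1.0, 0.0, 0.05, 0.0, -0.12, 0], [0.0, -1.33, 0.0, 0.07, 0.0, -0.16, 0], [0.0, -1.67, 0.0, 0.1, 0.0, -0.19, 0]] end [ 0.568 -0.05   0.222]
[[0.0, -0.33, 0.0, 0.02, 0.0, -0.04, 0], [0.0, -0.67, 0.0, 0.05, 0.0, -0.08, 0], [0.0, -1.0, 0.0, 0.08, 0.0, -0.12, 0], [0.0, -1.33, 0.0, 0.11, 0.0, -0.17, 0], [0.0, -1.67, 0.0, 0.15, 0.0, -0.21, 0]] end [ 0.567 -0.039  0.229]
[[0.0, -0.2, 0.0, 0.01, 0.0, -0.04, 0], [0.0, -0.4, 0.0, 0.03, 0.0, -0.08, 0], [0.0, -0.6, 0.0, 0.04, 0.0, -0.12, 0], [0.0, -0.8, 0.0, 0.06, 0.0, -0.15, 0], [0.0, -1.0, 0.0, 0.08, 0.0, -0.19, 0]] end [ 0.565 -0.032  0.236]
[[0.0, -0.2, 0.0, 0.01, 0.0, -0.04, 0], [0.0, -0.4, 0.0, 0.03, 0.0, -0.08, 0], [0.0, -0.6, 0.0, 0.05, 0.0, -0.12, 0], [0.0, -0.8, 0.0, 0.07, 0.0, -0.16, 0], [0.0, -1.0, 0.0, 0.09, 0.0, -0.2, 0]] end [ 0.564 -0.022  0.241]
[[0.0, -0.17, 0.0, 0.0, 0.0, -0.05, 0], [0.0, -0.33, 0.0, 0.01, 0.0, -0.09, 0], [0.0, -0.5, 0.0, 0.01, 0.0, -0.14, 0], [0.0, -0.67, 0.0, 0.02, 0.0, -0.18, 0], [0.0, -0.83, 0.0, 0.03, 0.0, -0.23, 0]] end [ 0.562 -0.014  0.249]
[[0.0, -0.17, 0.0, 0.0, 0.0, -0.05, 0], [0.0, -0.33, 0.0, 0.01, 0.0, -0.09, 0], [0.0, -0.5, 0.0, 0.02, 0.0, -0.14, 0], [0.0, -0.67, 0.0, 0.02, 0.0, -0.18, 0], [0.0, -0.83, 0.0, 0.03, 0.0, -0.23, 0]] end [ 0.56  -0.005  0.255]
```

Tracking is good. I'll start by tipping to 30° and checking the joints.

Call:
arm_command(
  series=[
    [0,-0.33,0,0.01,0,-0.04,0],
    [0,-0.67,0,0.03,0,-0.08,0],
    [0,-1.0,0,0.05,0,-0.12,0],
    [0,-1.33,0,0.07,0,-0.16,0],
    [0,-1.67,0,0.1,0,-0.19,0],
  ],
)

```text
time_s: 8.8
eef_pos: [0.5689, -0.0486, 0.2215]
eef_rot: [[-0.164, 0.985, 0.06], [0.926, 0.175, -0.336], [-0.341, 0.001, -0.94]]
force: [-0.1, -0.2, -1.2]
gripper_width: 0.0161
grasp_force: 108.3
```

Call:
arm_command(
  series=[
    [0,-0.33,0,0.02,0,-0.04,0],
    [0,-0.67,0,0.05,0,-0.08,0],
    [0,-1.0,0,0.08,0,-0.12,0],
    [0,-1.33,0,0.11,0,-0.17,0],
    [0,-1.67,0,0.15,0,-0.21,0],
  ],
)

```text
time_s: 9.3
eef_pos: [0.567, -0.0379, 0.2285]
eef_rot: [[-0.151, 0.985, 0.087], [0.853, 0.175, -0.492], [-0.499, 0.0, -0.866]]
force: [0.4, 0.4, -2.2]
gripper_width: 0.0159
grasp_force: 108.3
```

```bash
python3 - <<'E'
from h import *
s=st()
R=s['eef_rot'];g=s['eef_pos']-R[:,2]*.019; print('lip now',g+R[:,0]*.138+R[:,2]*.0215, 'yaw',np.degrees(np.arctan2(-R[1,0],-R[0,0])),'tip',np.degrees(np.arcsin(-R[2,0])))
E
```

```text
t 9.3 p [ 0.567  -0.0379  0.2285] F [ 0.4  0.4 -2.2] w 0.0159 g 108.30748915672302 q [-0.53  0.69  0.37  1.85  0.45  0.72 -0.42]
[[-0.151  0.985  0.087]
 [ 0.853  0.175 -0.492]
 [-0.499  0.    -0.866]]
lip now [0.54635216 0.07861065 0.15739545] yaw -79.93959040112775 tip 29.953191116440486
```

Joints are comfortable. I'll continue to 52° and hold.

Call:
arm_command(
  series=[
    [0,-0.2,0,0.01,0,-0.04,0],
    [0,-0.4,0,0.03,0,-0.08,0],
    [0,-0.6,0,0.04,0,-0.12,0],
    [0,-0.8,0,0.06,0,-0.15,0],
    [0,-1.0,0,0.08,0,-0.19,0],
  ],
)

```text
time_s: 9.8
eef_pos: [0.5653, -0.032, 0.235]
eef_rot: [[-0.139, 0.985, 0.102], [0.796, 0.172, -0.581], [-0.589, 0.001, -0.808]]
force: [0.2, 0.3, -1.3]
gripper_width: 0.016
grasp_force: 108.4
```

Call:
arm_command(
  series=[
    [0,-0.2,0,0.01,0,-0.04,0],
    [0,-0.4,0,0.03,0,-0.08,0],
    [0,-0.6,0,0.05,0,-0.12,0],
    [0,-0.8,0,0.07,0,-0.16,0],
    [0,-1.0,0,0.09,0,-0.2,0],
  ],
)

```text
time_s: 10.3
eef_pos: [0.5637, -0.0224, 0.2403]
eef_rot: [[-0.128, 0.985, 0.116], [0.731, 0.173, -0.661], [-0.671, 0.0, -0.742]]
force: [0.8, -0.2, -1.7]
gripper_width: 0.0159
grasp_force: 108.4
```

Call:
arm_command(
  series=[
    [0,-0.17,0,0,0,-0.05,0],
    [0,-0.33,0,0.01,0,-0.09,0],
    [0,-0.5,0,0.01,0,-0.14,0],
    [0,-0.67,0,0.02,0,-0.18,0],
    [0,-0.83,0,0.03,0,-0.23,0],
  ],
)

```text
time_s: 10.8
eef_pos: [0.5621, -0.0138, 0.2479]
eef_rot: [[-0.117, 0.985, 0.126], [0.671, 0.172, -0.721], [-0.733, 0.0, -0.681]]
force: [0.6, -0.2, -1.7]
gripper_width: 0.016
grasp_force: 108.4
```

Call:
arm_command(
  series=[
    [0,-0.17,0,0,0,-0.05,0],
    [0,-0.33,0,0.01,0,-0.09,0],
    [0,-0.5,0,0.02,0,-0.14,0],
    [0,-0.67,0,0.02,0,-0.18,0],
    [0,-0.83,0,0.03,0,-0.23,0],
  ],
)

```text
time_s: 11.3
eef_pos: [0.5605, -0.0046, 0.2547]
eef_rot: [[-0.106, 0.985, 0.136], [0.605, 0.172, -0.777], [-0.789, 0.0, -0.614]]
force: [-0.5, -0.4, -1.0]
gripper_width: 0.0161
grasp_force: 108.4
```

Call:
arm_command(
  series=[
    [0,-0.2,0,0,0,-0.05,0],
    [0,-0.3,0,0,0,-0.08,0],
    [0,-0.3,0,0,0,-0.08,0],
    [0,-0.3,0,0,0,-0.08,0],
    [0,-0.3,0,0,0,-0.08,0],
  ],
)

```text
time_s: 11.8
eef_pos: [0.5599, -0.0019, 0.2572]
eef_rot: [[-0.101, 0.985, 0.139], [0.582, 0.172, -0.795], [-0.807, 0.001, -0.591]]
force: [0.6, 0.3, -1.2]
gripper_width: 0.0161
grasp_force: 108.4
```

```bash
python3 - <<'E'
from h import *
s=st()
R=s['eef_rot'];g=s['eef_pos']-R[:,2]*.019; print('lip now',g+R[:,0]*.138+R[:,2]*.0215, 'yaw',np.degrees(np.arctan2(-R[1,0],-R[0,0])),'tip',np.degrees(np.arcsin(-R[2,0])))
im,d=snap('scene'); cv2.imwrite('pics/s4.png',cv2.resize(im[130:310,180:420],(800,600),interpolation=cv2.INTER_CUBIC))
E
```

```text
t 11.8 p [ 0.5599 -0.0019  0.2572] F [ 0.6  0.3 -1.2] w 0.0161 g 108.40397357940674 q [-0.88  0.87  0.59  1.83  0.61  0.9  -0.71]
[[-0.101  0.985  0.139]
 [ 0.582  0.172 -0.795]
 [-0.807  0.001 -0.591]]
lip now [0.54635816 0.07638806 0.14439675] yaw -80.15850361729535 tip 53.802588918809455
```

View pics/s4.png

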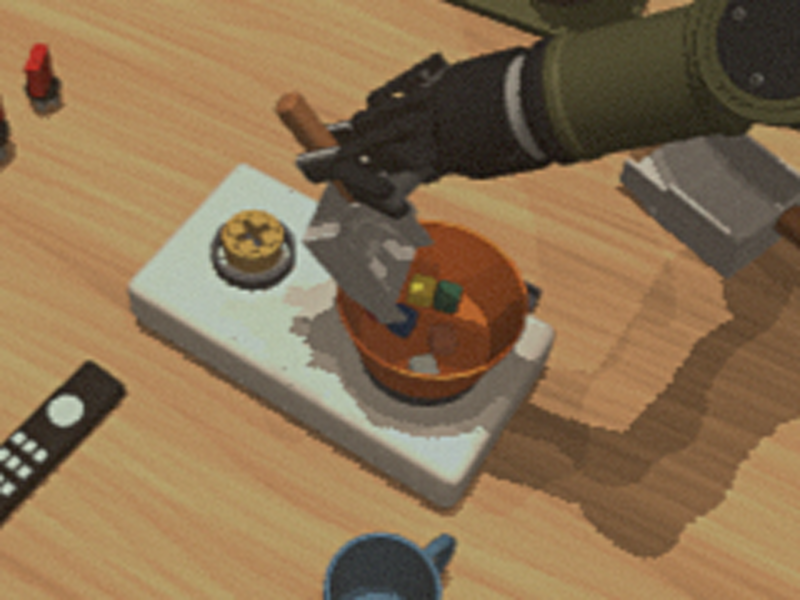

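Five sweets are visible in the bowl: yellow (422,290), green (447,297), blue (402,318), copper (440,335) and white (425,365). Red is probably hidden behind the pan. I'll tip back, carry the scoop over to free table at y≈0.3, and check red.

```bash
python3 - <<'E'
from traj import *
show([0,2,10,20,30],[53.8,52,0,0,0],[-80]*5,[.1445,.158,.188,.188,.0165+.03],[.546,.546,.546,.48,.476],[.0765,.077,.11,.436,.436])
E
```

```text
[[0.0, 0.15, 0.0, -0.11, 0.0, -0.04, 0], [0.0, 0.3, 0.0, -0.21, 0.0, -0.08, 0], [0.0, 1.38, 0.0, -0.2, 0.02, 0.12, 0], [0.0, 2.47, 0.0, -0.16, 0.03, 0.32, 0], [0.0, 3.55, 0.0, -0.08, 0.04, 0.51, 0]] end [ 0.566 -0.024  0.246]
[[0.0, 1.08, 0.0, 0.04, 0.01, 0.21, 0], [0.0, 2.17, 0.0, 0.12, 0.03, 0.41, 0], [0.0, 3.25, 0.0, 0.23, 0.04, 0.6, 0], [0.0, 4.33, 0.0, 0.37, 0.06, 0.79, 0], [0.0, 5.42, 0.0, 0.55, 0.07, 0.96, 0]] end [ 0.57  -0.026  0.19 ]
[[0.0, 0.0, 0.0, 0.67, -0.02, 0.0, 0], [0.0, 0.0, 0.0, 1.33, -0.03, 0.0, 0], [0.0, 0.0, 0.0, 2.0, -0.05, 0.0, 0], [0.0, 0.0, 0.0, 2.66, -0.07, 0.0, 0], [0.0, 0.0, 0.0, 3.33, -0.08, 0.0, 0]] end [0.537 0.137 0.19 ]
[[0.0, 0.0, 0.0, 0.67, -0.02, 0.0, 0], [0.0, 0.0, 0.0, 1.33, -0.03, 0.0, 0], [0.0, 0.0, 0.0, 2.0, -0.05, 0.0, 0], [0.0, 0.0, 0.0, 2.66, -0.07, 0.0, 0], [0.0, 0.0, 0.0, 3.33, -0.08, 0.0, 0]] end [0.504 0.3   0.19 ]
[[0.0, 0.0, 0.0, 0.0, -0.01, 0.28, 0], [0.0, 0.0, 0.0, 0.0, -0.02, 0.57, 0], [0.0, 0.0, 0.0, 0.0, -0.02, 0.85, 0], [0.0, 0.0, 0.0, 0.01, -0.03, 1.13, 0], [0.0, 0.0, 0.0, 0.01, -0.04, 1.42, 0]] end [0.502 0.3   0.12 ]
[[0.0, 0.0, 0.0, 0.0, -0.01, 0.28, 0], [0.0, 0.0, 0.0, 0.0, -0.02, 0.57, 0], [0.0, 0.0, 0.0, 0.0, -0.02, 0.85, 0], [0.0, 0.0, 0.0, 0.01, -0.03, 1.13, 0], [0.0, 0.0, 0.0, 0.01, -0.04, 1.41, 0]] end [0.5   0.3   0.049]
```

Call:
arm_command(
  series=[
    [0,0.15,0,-0.11,0,-0.04,0],
    [0,0.3,0,-0.21,0,-0.08,0],
    [0,1.38,0,-0.2,0.02,0.12,0],
    [0,2.47,0,-0.16,0.03,0.32,0],
    [0,3.55,0,-0.08,0.04,0.51,0],
  ],
)

```text
time_s: 12.35
eef_pos: [0.5663, -0.0246, 0.2467]
eef_rot: [[-0.144, 0.985, 0.094], [0.833, 0.172, -0.526], [-0.534, 0.003, -0.845]]
force: [0.5, -0.9, -1.2]
gripper_width: 0.0157
grasp_force: 108.3
```

Call:
arm_command(
  series=[
    [0,1.08,0,0.04,0.01,0.21,0],
    [0,2.17,0,0.12,0.03,0.41,0],
    [0,3.25,0,0.23,0.04,0.6,0],
    [0,4.33,0,0.37,0.06,0.79,0],
    [0,5.42,0,0.55,0.07,0.96,0],
  ],
)

```text
time_s: 12.85
eef_pos: [0.5703, -0.0276, 0.1915]
eef_rot: [[-0.171, 0.985, 0.003], [0.985, 0.171, 0.003], [0.003, 0.003, -1.0]]
force: [0.5, 0.2, -2.9]
gripper_width: 0.0162
grasp_force: 108.3
```

Call:
arm_command(
  series=[
    [0,0,0,0.4,-0.02,0,0],
    [0,0,0,1.0,-0.03,0,0],
    [0,0,0,1.7,-0.05,0,0],
    [0,0,0,2.5,-0.07,0,0],
    [0,0,0,3.33,-0.08,0,0],
  ],
)

```text
time_s: 13.35
eef_pos: [0.5372, 0.1367, 0.1911]
eef_rot: [[-0.17, 0.985, 0.002], [0.985, 0.17, -0.001], [-0.001, 0.001, -1.0]]
force: [1.1, 1.3, -0.6]
gripper_width: 0.016
grasp_force: 108.3
```

Call:
arm_command(
  series=[
    [0,0,0,0.8,-0.02,0,0],
    [0,0,0,1.6,-0.03,0,0],
    [0,0,0,2.4,-0.05,0,0],
    [0,0,0,3.0,-0.07,0,0],
    [0,0,0,3.33,-0.08,0,0],
  ],
)

```text
time_s: 13.85
eef_pos: [0.5038, 0.3034, 0.191]
eef_rot: [[-0.176, 0.984, 0.001], [0.984, 0.176, 0.002], [0.002, 0.001, -1.0]]
force: [-0.5, -0.6, -0.3]
gripper_width: 0.016
grasp_force: 108.3
```

```bash
cat > sweets.py <<'E'
from h import *
for n in ('scene','top'):
    im,d=snap(n); P=cloud(n,d); hsv=cv2.cvtColor(im,cv2.COLOR_BGR2HSV).astype(int)
    H,S,V=hsv[...,0],hsv[...,1],hsv[...,2]
    inb=(np.hypot(P[...,0]-.541,P[...,1]-.0964)<.062)&(P[...,2]<.13)&(P[...,2]>.07)
    for c,m in dict(red=((H<5)|(H>172))&(S>150),yellow=(H>22)&(H<36)&(S>150),green=(H>45)&(H<85)&(S>80),blue=(H>95)&(H<130)&(S>100),white=(S<70)&(V>70)).items():
        m=m&inb; print(n,c,m.sum(),np.nanmedian(P[m],0).round(3) if m.any() else '')
E
python3 sweets.py; python3 - <<'E'
from h import *
st(); mv([.5,.3,.0195],down(-80))
E
```

```text
scene red 43 [0.548 0.058 0.102]
scene yellow 41 [0.517 0.079 0.103]
scene green 6 [0.507 0.102 0.103]
scene blue 34 [0.549 0.078 0.103]
scene white 49 [0.578 0.11  0.103]
top red 27 [0.542 0.06  0.104]
top yellow 35 [0.512 0.079 0.103]
top green 22 [0.507 0.099 0.104]
top blue 24 [0.543 0.078 0.104]
top white 28 [0.577 0.112 0.104]
t 13.95 p [0.504  0.3028 0.1906] F [ 0.  -0.  -1.3] w 0.0161 g 108.32268476486206 q [-0.62  0.69  0.    1.73 -0.01  0.72 -0.44]
[[-0.176  0.984  0.001]
 [ 0.984  0.176  0.002]
 [ 0.002  0.001 -1.   ]]
turn [ 0.01 -0.01  0.02] shift [-0.05 -0.09  3.42]
```

All six are accounted for in the bowl (copper seen in the picture). Setting the scoop down.

Call:
arm_command(
  series=[
    [0,0,0,0,0,0.4,0],
    [0,0,0,0,0,1.0,0],
    [0,0,0,0,0,1.7,0],
    [0,0,0,0,0,2.3,0],
    [0,0,0,0,0,2.7,0],
  ],
)

```text
time_s: 14.45
eef_pos: [0.5052, 0.2964, 0.0534]
eef_rot: [[-0.169, 0.986, -0.001], [0.986, 0.169, -0.004], [-0.004, -0.002, -1.0]]
force: [-0.2, -0.2, -1.0]
gripper_width: 0.016
grasp_force: 108.4
```

Call:
arm_command(
  series=[
    [0,0,0,0,0,0.25,0],
    [0,0,0,0,0,0.45,0],
    [0,0,0,0,0,0.6,0],
    [0,0,0,0,0,0.7,0],
    [0,0,0,0,0,0.7,0],
  ],
)

```text
time_s: 14.95
eef_pos: [0.5051, 0.301, 0.0205]
eef_rot: [[-0.172, 0.985, 0.001], [0.985, 0.172, 0.001], [0.001, 0.001, -1.0]]
force: [-0.6, -0.4, -0.6]
gripper_width: 0.0159
grasp_force: 108.6
```

```bash
python3 - <<'E'
from h import *
st()
E
```

```text
t 14.95 p [0.5051 0.301  0.0205] F [-0.6 -0.4 -0.6] w 0.0159 g 108.55982065200806 q [-0.62  0.95 -0.    1.81  0.    0.38 -0.44]
[[-0.172  0.985  0.001]
 [ 0.985  0.172  0.001]
 [ 0.001  0.001 -1.   ]]
```

Nearly touching, so I'll go down another millimetre or two, open and rise.

Call:
arm_command(
  series=[
    [0,0,0,0,0,0.02,0],
    [0,0,0,0,0,0.03,0],
    [0,0,0,0,0,0.03,0.1],
    [0,0,0,0,0,0.03,0.3],
    [0,0,0,0,0,0.03,0.6],
  ],
)

```text
time_s: 15.45
eef_pos: [0.5048, 0.3014, 0.019]
eef_rot: [[-0.173, 0.985, 0.001], [0.985, 0.173, 0.001], [0.001, 0.001, -1.0]]
force: [0.6, 0.1, -0.2]
gripper_width: 0.0386
grasp_force: 0.0
```

Call:
arm_command(
  series=[
    [0,0,0,0,0,0,1],
    [0,0,0,0,0,0,1],
    [0,0,0,0,0,0,1],
    [0,0,0,0,0,-0.3,1],
    [0,0,0,0,0,-0.9,1],
  ],
)

```text
time_s: 15.95
eef_pos: [0.5031, 0.3001, 0.063]
eef_rot: [[-0.173, 0.985, -0.003], [0.985, 0.173, -0.002], [-0.001, -0.004, -1.0]]
force: [-0.1, 0.6, 0.6]
gripper_width: 0.0854
grasp_force: 0.0
```

Call:
arm_command(
  series=[
    [0,0,0,0,0,-0.9,1],
    [0,0,0,0,0,-1.8,1],
    [0,0,0,0,0,-2.6,1],
    [0,0,0,0,0,-3.2,1],
    [0,0,0,0,0,-3.5,1],
  ],
)

```text
time_s: 16.45
eef_pos: [0.5057, 0.3014, 0.2431]
eef_rot: [[-0.172, 0.985, 0.005], [0.985, 0.172, 0.004], [0.003, 0.006, -1.0]]
force: [-0.5, 0.4, -1.3]
gripper_width: 0.0854
grasp_force: 0.0
```

```bash
python3 - <<'E'
from h import *
st()
# scoop check: height map near, from scene
im,d=snap('scene');P=cloud('scene',d)
m=(np.hypot(P[...,0]-.5,P[...,1]-.3)<.2)&(P[...,1]>.2)&(P[...,2]>.025)&(P[...,2]<.06)&(P[...,0]>.4)
print(m.sum(),P[m].min(0),P[m].max(0))
h=m&(P[...,1]<.34); 
q=P[h]; print('handle z', np.percentile(q[:,2],[5,50,95]).round(4), np.median(q,0).round(3), np.polyfit(q[:,1],q[:,2],1))
# dial & drive closeup, averaged
A=[arm.camera('scene')[0].astype(float) for _ in range(8)]; np.save('pics/avg_scene.npy',np.mean(A,0))
A=[arm.camera('top') for _ in range(8)]; np.save('pics/avg_top.npy',np.mean([a[0].astype(float) for a in A],0)); np.save('pics/d_top.npy',np.median([a[1] for a in A],0))
a=np.load('pics/avg_scene.npy').astype(np.uint8); b=np.load('pics/avg_top.npy').astype(np.uint8)
p=arm.camera_params('scene')
def pix(n,X):
    p=arm.camera_params(n);c=np.array(p['orientation']).T@(np.array(X)-p['eye']);K=np.array(p['K']); return K[0,0]*c[0]/-c[2]+K[0,2],K[1,1]*c[1]/c[2]+K[1,2]
out=np.zeros((600,800,3),np.uint8)
for k,(n,I,X) in enumerate([('scene',a,(.433,-.367,.045)),('top',b,(.433,-.367,.045)),('scene',a,(.528,-.068,.094)),('top',b,(.528,-.068,.094))]):
    u,v=pix(n,X); u0,v0=int(u)-16,int(v)-12; print(n,X,'px',u,v,'crop origin',u0,v0)
    out[(k//2)*300:(k//2)*300+288,(k%2)*400:(k%2)*400+384]=cv2.resize(I[v0:v0+24,u0:u0+32],None,fx=12,fy=12,interpolation=cv2.INTER_CUBIC)
cv2.imwrite('pics/c2.png',cv2.convertScaleAbs(out,alpha=1.3))
E
```

```text
t 16.45 p [0.5057 0.3014 0.2431] F [-0.5  0.4 -1.3] w 0.0854 g 0.0 q [-0.62  0.62  0.01  1.68 -0.01  0.84 -0.44]
[[-0.172  0.985  0.005]
 [ 0.985  0.172  0.004]
 [ 0.003  0.006 -1.   ]]
579 [0.44347887 0.2502949  0.02504167] [0.5360963  0.44425522 0.04810486]
handle z [0.0326 0.0428 0.0463] [0.509 0.298 0.043] [-0.01562272  0.04628798]
scene (0.433, -0.367, 0.045) px 192.3915284617936 150.1673536245495 crop origin 176 138
top (0.433, -0.367, 0.045) px 342.0786143533779 208.64378040728377 crop origin 326 196
scene (0.528, -0.068, 0.094) px 255.82719707470673 198.01641268974154 crop origin 239 186
top (0.528, -0.068, 0.094) px 258.233161520536 183.50618098608666 crop origin 242 171
```

View pics/c2.png

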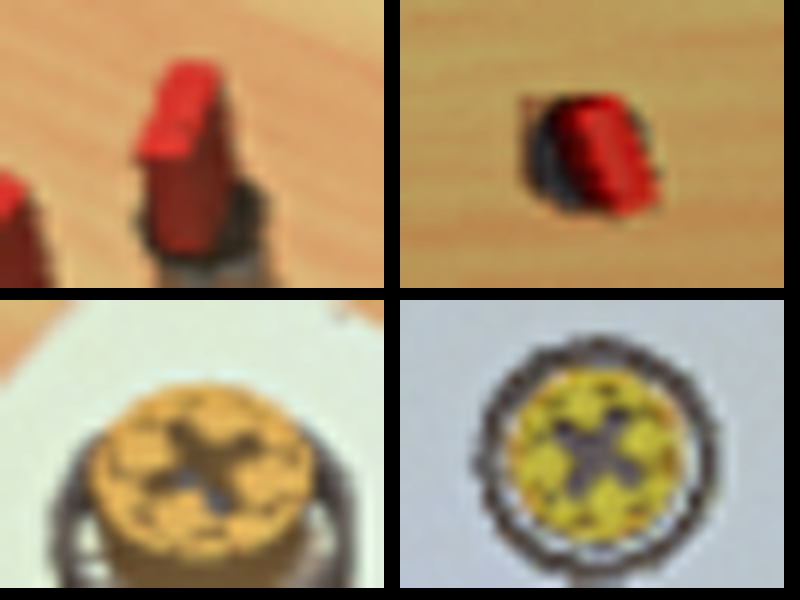

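The dial's grip bar is clear in both views (top view: bar from (605,96) to (640,208), about 17° left-leaning). The drive's cross shows in both views near (205,455) and (598,452), at roughly 45°. Next I'll fit both templates in rectified planes.

```bash
cat > fit.py <<'E'
from h import *
from scipy.optimize import differential_evolution as DE
def rect(n,I,c,z,half=.03,res=.0005):
    """image resampled on the plane z; axes (row: x, col: y) about c"""
    p=arm.camera_params(n);K=np.array(p['K']);g=np.arange(-half,half+res/2,res)
    X,Y=np.meshgrid(c[0]+g,c[1]+g,indexing='ij'); Q=np.stack([X,Y,np.full_like(X,z)],-1)-p['eye']
    C=Q@np.array(p['orientation']); u=K[0,0]*C[...,0]/-C[...,2]+K[0,2]; v=K[1,1]*C[...,1]/C[...,2]+K[1,2]
    return X,Y,cv2.remap(I.astype(np.float32),u.astype(np.float32),v.astype(np.float32),cv2.INTER_CUBIC)
def fit(X,Y,val,inside,ring,c,amax):
    def cost(t):
        dx,dy=X-t[0],Y-t[1];a=np.radians(t[2]);x=dx*np.cos(a)+dy*np.sin(a);y=-dx*np.sin(a)+dy*np.cos(a)
        i=inside(x,y);o=ring(x,y)&~i
        return val[i].mean()-val[o].mean()
    r=DE(cost,[(c[0]-.008,c[0]+.008),(c[1]-.008,c[1]+.008),amax],seed=0,popsize=12,maxiter=60,tol=1e-6)
    return r.x.round(4),round(r.fun,2)
if __name__=='__main__':
    sq=lambda h,w:(lambda x,y:(abs(x)<h)&(abs(y)<w))
    for n in ('scene','top'):
        I=np.load('pics/avg_%s.npy'%n)
        for z in (.066,):
            X,Y,R=rect(n,I,(.433,-.367),z); v=-(R[...,2]-R[...,1]*1.0)
            print(n,'dial',fit(X,Y,v,sq(.018,.008),sq(.023,.013),(.433,-.367),(-60,60)))
        X,Y,R=rect(n,I,(.528,-.068),.094); v=R.sum(-1)/3 if 0 else R[...,2]
        cross=lambda x,y:((abs(x)<.0155)&(abs(y)<.0043))|((abs(y)<.0155)&(abs(x)<.0043))
        print(n,'drive',fit(X,Y,v,cross,lambda x,y:np.hypot(x,y)<.018,(.528,-.068),(0,90)))
        disc=lambda x,y:np.hypot(x,y)<.0255
        print(n,'disc',fit(X,Y,R[...,0]*1.-R[...,2],disc,lambda x,y:np.hypot(x,y)<.029,(.528,-.068),(0,1)))
    s=st(); mv([.433,-.367,.14],down(16))
E
python3 fit.py
```

```text
scene dial (array([ 0.4384, -0.3667, 21.8907]), np.float64(-60.53))
scene drive (array([ 0.5325, -0.0665, 57.7759]), np.float64(-63.62))
scene disc (array([ 0.5333, -0.0666,  0.6677]), np.float64(-56.77))
top dial (array([ 0.4339, -0.3674, 21.8015]), np.float64(-67.21))
top drive (array([ 0.529 , -0.067 , 57.7694]), np.float64(-48.57))
top disc (array([ 0.5282, -0.0667,  0.1589]), np.float64(-54.81))
t 17.3 p [0.5045 0.3008 0.2385] F [0.4 0.5 0.6] w 0.0853 g 0.0 q [-0.62  0.63  0.01  1.68 -0.01  0.83 -0.44]
[[-0.172  0.985  0.   ]
 [ 0.985  0.172  0.   ]
 [ 0.     0.    -1.   ]]
turn [  0.    -0.   -16.01] shift [-12.91  -3.71   1.96]
```

Both views agree on the angles: dial 21.8°, drive 57.8°. They differ by about 4.5 mm in x, but the dial→drive offset is consistent at (0.0945, 0.2003). I'll use the fingers to centre the dial on two axes, which ties the cameras to the robot.

```bash
python3 - <<'E'
from h import *
p=np.array([.436,-.367,.12])
rv,sh=mv(p,down(-68.2))
R=down(-68.2); mv([.436,-.367,.036],R,p,R)
E
```

```text
turn [ 0.   -0.   -1.98] shift [-12.92  -3.65   2.36]
turn [0. 0. 0.] shift [0.   0.   1.68]
```

Call:
arm_command(
  series=[
    [0,0,0,-0.5,-0.15,0,0.7],
    [0,0,0,-1.3,-0.35,0,0.7],
    [0,0,0,-2.2,-0.6,0,0.7],
    [0,0,0,-3.1,-0.9,0,0.7],
    [0,0,0,-4.0,-1.1,0,0.7],
  ],
)

```text
time_s: 17.8
eef_pos: [0.484, 0.0926, 0.2386]
eef_rot: [[-0.173, 0.985, 0.0], [0.985, 0.173, 0.0], [0.0, 0.0, -1.0]]
force: [0.8, 0.6, -0.3]
gripper_width: 0.0596
grasp_force: 0.0
```

Call:
arm_command(
  series=[
    [0,0,0,-0.9,-0.25,0,0.7],
    [0,0,0,-1.8,-0.5,0,0.7],
    [0,0,0,-2.7,-0.75,0,0.7],
    [0,0,0,-3.6,-1.0,0,0.7],
    [0,0,0,-4.5,-1.27,0,0.7],
  ],
)

```text
time_s: 18.3
eef_pos: [0.461, -0.1401, 0.2386]
eef_rot: [[-0.173, 0.985, 0.001], [0.985, 0.173, 0.0], [0.0, 0.001, -1.0]]
force: [0.7, -0.6, -0.1]
gripper_width: 0.06
grasp_force: 0.0
```

Call:
arm_command(
  series=[
    [0,0,-0.4,-0.9,-0.25,0.3,0.7],
    [0,0,-0.8,-1.8,-0.5,0.6,0.7],
    [0,0,-1.2,-2.7,-0.75,0.9,0.7],
    [0,0,-1.6,-3.6,-1.0,1.2,0.7],
    [0,0,-1.98,-4.2,-1.2,1.5,0.7],
  ],
)

```text
time_s: 18.8
eef_pos: [0.4372, -0.3597, 0.1628]
eef_rot: [[-0.369, 0.929, 0.001], [0.929, 0.369, -0.002], [-0.002, 0.0, -1.0]]
force: [0.4, -0.5, -0.3]
gripper_width: 0.0599
grasp_force: 0.0
```

```bash
python3 - <<'E'
from h import *
st();mv([.436,-.367,.036],down(-68.2))
E
```

```text
t 18.8 p [ 0.4372 -0.3597  0.1628] F [ 0.4 -0.5 -0.3] w 0.0599 g 0.0 q [ 0.68  0.7  -0.13  1.82  0.14  0.63  0.85]
[[-0.369  0.929  0.001]
 [ 0.929  0.369 -0.002]
 [-0.002  0.    -1.   ]]
turn [ 0.    0.02 -0.02] shift [-0.12 -0.08  2.54]
```

Call:
arm_command(
  series=[
    [0,0,0,-0.1,-0.05,0.6,0.7],
    [0,0,0,-0.2,-0.1,1.3,0.7],
    [0,0,0,-0.2,-0.1,2.0,0.7],
    [0,0,0,-0.2,-0.1,2.5,0.7],
    [0,0,0,-0.2,-0.1,2.5,0.7],
  ],
  newtons=20,
)

```text
time_s: 19.3
eef_pos: [0.4354, -0.365, 0.0353]
eef_rot: [[-0.372, 0.928, -0.005], [0.928, 0.372, 0.004], [0.006, -0.003, -1.0]]
force: [-0.2, 0.4, 0.6]
gripper_width: 0.0596
grasp_force: 0.0
```

```bash
python3 - <<'E'
from h import *
st();mv([.436,-.367,.036],down(-68.2))
E
```

```text
t 19.3 p [ 0.4354 -0.365   0.0353] F [-0.2  0.4  0.6] w 0.0596 g 0.0 q [ 0.67  0.91 -0.09  1.86  0.18  0.38  0.82]
[[-0.372  0.928 -0.005]
 [ 0.928  0.372  0.004]
 [ 0.006 -0.003 -1.   ]]
turn [-0.03 -0.05  0.  ] shift [-0.04 -0.   -0.02]
```

Call:
arm_command(
  series=[
    [0,0,0,0,0,0,0.62],
    [0,0,0,0,0,0,0.56],
    [0,0,0,0,0,0,0.5],
    [0,0,0,0,0,0,0.46],
    [0,0,0,0,0,0,0.42],
  ],
  newtons=20,
)

```text
time_s: 19.8
eef_pos: [0.4376, -0.367, 0.0393]
eef_rot: [[-0.371, 0.929, 0.001], [0.929, 0.371, -0.001], [-0.001, 0.001, -1.0]]
force: [-0.7, 0.4, 4.8]
gripper_width: 0.0364
grasp_force: 19.3
```

Call:
arm_command(
  series=[
    [0,0,0,0,0,0,0.4],
    [0,0,0,0,0,0,0.38],
    [0,0,0,0,0,0,0.36],
    [0,0,0,0,0,0,0.36],
    [0,0,0,0,0,0,0.36],
  ],
  newtons=20,
)

```text
time_s: 20.3
eef_pos: [0.4376, -0.3671, 0.0392]
eef_rot: [[-0.371, 0.929, 0.001], [0.929, 0.371, -0.001], [-0.001, 0.001, -1.0]]
force: [-0.5, 0.2, 5.4]
gripper_width: 0.036
grasp_force: 19.4
```

```bash
python3 - <<'E'
from h import *
st()
E
```

```text
t 20.3 p [ 0.4376 -0.3671  0.0392] F [-0.5  0.2  5.4] w 0.036 g 19.431999109801836 q [ 0.67  0.91 -0.09  1.86  0.18  0.38  0.82]
[[-0.371  0.929  0.001]
 [ 0.929  0.371 -0.001]
 [-0.001  0.001 -1.   ]]
```

Bar length of 36 mm confirmed. Opening slightly, turning a quarter and closing along the dial's y.

Call:
arm_command(
  series=[
    [0,0,0,0,0,0,0.5],
    [0,0,0,0,0,0,0.6],
    [0,0,0.8,0,0,0,0.6],
    [0,0,2.0,0,0,0,0.6],
    [0,0,3.2,0,0,0,0.6],
  ],
)

```text
time_s: 20.8
eef_pos: [0.4372, -0.3661, 0.038]
eef_rot: [[-0.041, 0.999, 0.0], [0.999, 0.041, 0.001], [0.001, 0.0, -1.0]]
force: [-0.6, 0.8, 0.4]
gripper_width: 0.0513
grasp_force: 0.0
```

Call:
arm_command(
  series=[
    [0,0,1.3,0,0,0,0.6],
    [0,0,2.6,0,0,0,0.6],
    [0,0,3.9,0,0,0,0.6],
    [0,0,5.2,0,0,0,0.6],
    [0,0,6.4,0,0,0,0.6],
  ],
)

```text
time_s: 21.3
eef_pos: [0.4373, -0.3661, 0.038]
eef_rot: [[0.589, 0.808, 0.0], [0.808, -0.589, 0.001], [0.001, -0.0, -1.0]]
force: [0.0, -0.3, -0.3]
gripper_width: 0.0514
grasp_force: 0.0
```

Call:
arm_command(
  series=[
    [0,0,1.3,0,0,0,0.6],
    [0,0,2.6,0,0,0,0.6],
    [0,0,3.9,0,0,0,0.6],
    [0,0,5.0,0,0,0,0.6],
    [0,0,5.4,0,0,0,0.6],
  ],
)

```text
time_s: 21.8
eef_pos: [0.4373, -0.366, 0.038]
eef_rot: [[0.929, 0.37, -0.0], [0.37, -0.929, 0.001], [0.0, -0.001, -1.0]]
force: [0.3, 0.4, -0.1]
gripper_width: 0.0513
grasp_force: 0.0
```

```bash
python3 - <<'E'
from h import *
st();mv([.4376,-.3671,.033],down(-158.2))
E
```

```text
t 21.8 p [ 0.4373 -0.366   0.038 ] F [ 0.3  0.4 -0.1] w 0.0513 g 0.0 q [ 0.48  0.93  0.23  1.87 -0.5   0.4  -0.11]
[[ 0.929  0.37  -0.   ]
 [ 0.37  -0.929  0.001]
 [ 0.    -0.001 -1.   ]]
turn [-0.01 -0.   -0.02] shift [-0.    0.02  0.1 ]
```

Call:
arm_command(
  series=[
    [0,0,0,0,0,0.1,0.5],
    [0,0,0,0,0,0.1,0.4],
    [0,0,0,0,0,0.1,0.3],
    [0,0,0,0,0,0.1,0.22],
    [0,0,0,0,0,0.1,0.15],
  ],
  newtons=20,
)

```text
time_s: 22.3
eef_pos: [0.4374, -0.3666, 0.0334]
eef_rot: [[0.928, 0.372, 0.001], [0.372, -0.928, 0.0], [0.001, -0.0, -1.0]]
force: [0.3, 0.3, 0.2]
gripper_width: 0.0155
grasp_force: 24.9
```

Call:
arm_command(
  series=[
    [0,0,0,0,0,0,0.1],
    [0,0,0,0,0,0,0.1],
    [0,0,0,0,0,0,0.1],
    [0,0,0,0,0,0,0.1],
    [0,0,0,0,0,0,0.1],
  ],
  newtons=30,
)

```text
time_s: 22.8
eef_pos: [0.4373, -0.3666, 0.0333]
eef_rot: [[0.928, 0.371, 0.0], [0.371, -0.928, 0.0], [0.0, -0.0, -1.0]]
force: [0.4, -0.9, 1.3]
gripper_width: 0.0152
grasp_force: 30.8
```

```bash
python3 - <<'E'
from h import *
st()
E
```

```text
t 22.8 p [ 0.4373 -0.3666  0.0333] F [ 0.4 -0.9  1.3] w 0.0152 g 30.837244391441345 q [ 0.49  0.94  0.23  1.87 -0.5   0.39 -0.1 ]
[[ 0.928  0.371  0.   ]
 [ 0.371 -0.928  0.   ]
 [ 0.    -0.    -1.   ]]
```

Dial centred in the hand. I'll release, step aside and photograph it once to tie the cameras to the robot.

Call:
arm_command(
  series=[
    [0,0,0,0,0,0,0.3],
    [0,0,0,0,0,0,0.5],
    [0,0,0,0,0,0,0.6],
    [0,0,0,0,0,-0.4,0.6],
    [0,0,0,0,0,-1.1,0.6],
  ],
)

```text
time_s: 23.3
eef_pos: [0.4359, -0.3651, 0.087]
eef_rot: [[0.928, 0.371, -0.004], [0.371, -0.928, 0.004], [-0.002, -0.005, -1.0]]
force: [1.5, -0.6, 0.1]
gripper_width: 0.0514
grasp_force: 0.0
```

Call:
arm_command(
  series=[
    [0,0,0,0.2,-0.5,-0.7,0.6],
    [0,0,0,0.5,-1.2,-1.2,0.6],
    [0,0,0,0.8,-2.0,-1.2,0.6],
    [0,0,0,1.0,-2.6,-1.2,0.6],
    [0,0,0,1.1,-2.8,-1.2,0.6],
  ],
)

```text
time_s: 23.8
eef_pos: [0.4357, -0.2117, 0.1483]
eef_rot: [[0.927, 0.375, -0.001], [0.375, -0.927, 0.004], [0.0, -0.004, -1.0]]
force: [-0.3, -0.1, 0.5]
gripper_width: 0.0511
grasp_force: 0.0
```

```bash
cat > refit.py <<'E'
from fit import *
sq=lambda h,w:(lambda x,y:(abs(x)<h)&(abs(y)<w))
for n in ('scene','top'):
    I=np.mean([arm.camera(n)[0].astype(float) for _ in range(5)],0); np.save('pics/avg2_%s.npy'%n,I)
    X,Y,R=rect(n,I,(.436,-.367),.066); v=-(R[...,2]-R[...,1])
    print(n,'dial',fit(X,Y,v,sq(.018,.008),sq(.023,.013),(.436,-.367),(-60,60)))
st()
E
python3 refit.py
```

```text
scene dial (array([ 0.4379, -0.3645, 21.7703]), np.float64(-61.19))
top dial (array([ 0.4338, -0.3656, 22.0339]), np.float64(-67.05))
t 24.3 p [ 0.4362 -0.2171  0.1483] F [-0.   0.3 -0.1] w 0.0512 g 0.0 q [ 0.15  0.68  0.35  2.07 -0.5   0.47 -0.31]
[[ 0.929  0.37   0.   ]
 [ 0.37  -0.929 -0.   ]
 [ 0.     0.    -1.   ]]
```

Drive in robot frame: (0.5322, −0.0684) with yaw 57.8°; both cameras now agree within 1 mm. Re-gripping the dial.

```bash
python3 - <<'E'
from h import *
R1=down(-158.2); mv([.4373,-.3667,.09],R1); mv([.4373,-.3667,.033],R1)
R2=down(-122.2); p1=np.array([.4373,-.3667,.155]); mv([.5322,-.0684,.155],R2,p1,R1)
E
```

```text
turn [ 0.   -0.   -0.01] shift [-1.09  2.79  1.17]
turn [ 0.   -0.   -0.01] shift [-1.09  2.79  2.31]
turn [ 0.  0. -6.] shift [ 3.98 -4.83  0.  ]
```

Call:
arm_command(
  series=[
    [0,0,0,-0.2,0.6,0,0.6],
    [0,0,0,-0.5,1.3,0,0.6],
    [0,0,0,-0.8,2.0,0.1,0.6],
    [0,0,0,-1.0,2.6,0.3,0.6],
    [0,0,0,-1.09,2.79,0.6,0.6],
  ],
)

```text
time_s: 24.8
eef_pos: [0.4372, -0.3714, 0.1187]
eef_rot: [[0.93, 0.367, 0.003], [0.367, -0.93, -0.005], [0.001, 0.006, -1.0]]
force: [-0.8, -0.3, 0.5]
gripper_width: 0.0514
grasp_force: 0.0
```

Call:
arm_command(
  series=[
    [0,0,0,0,0,0.4,0.6],
    [0,0,0,0,0,0.9,0.6],
    [0,0,0,0,0,1.4,0.6],
    [0,0,0,0,0,1.71,0.6],
    [0,0,0,0,0,1.71,0.6],
  ],
)

```text
time_s: 25.3
eef_pos: [0.4363, -0.364, 0.0305]
eef_rot: [[0.928, 0.372, -0.003], [0.372, -0.928, 0.004], [-0.001, -0.005, -1.0]]
force: [-1.0, -0.2, -1.0]
gripper_width: 0.0513
grasp_force: 0.0
```

```bash
python3 - <<'E'
from h import *
st();mv([.4373,-.3667,.033],down(-158.2))
E
```

```text
t 25.3 p [ 0.4363 -0.364   0.0305] F [-1.  -0.2 -1. ] w 0.0513 g 0.0 q [ 0.49  0.94  0.23  1.87 -0.5   0.39 -0.1 ]
[[ 0.928  0.372 -0.003]
 [ 0.372 -0.928  0.004]
 [-0.001 -0.005 -1.   ]]
turn [-0.05  0.01  0.  ] shift [-0.    0.06 -0.05]
```

Call:
arm_command(
  series=[
    [0,0,0,0,0,0,0.6],
    [0,0,0,0,0,0,0.5],
    [0,0,0,0,0,0,0.35],
    [0,0,0,0,0,0,0.25],
    [0,0,0,0,0,0,0.1],
  ],
  newtons=30,
)

```text
time_s: 25.8
eef_pos: [0.4379, -0.366, 0.0335]
eef_rot: [[0.928, 0.372, 0.001], [0.372, -0.928, -0.0], [0.001, 0.001, -1.0]]
force: [0.3, 0.8, 3.1]
gripper_width: 0.0157
grasp_force: 31.1
```

Call:
arm_command(
  series=[
    [0,0,0,0,0,0,0],
    [0,0,0,0,0,0,0],
    [0,0,0,0,0,0,0],
    [0,0,0,0,0,0,0],
    [0,0,0,0,0,0,0],
  ],
  newtons=80,
)

```text
time_s: 26.3
eef_pos: [0.4379, -0.366, 0.0336]
eef_rot: [[0.928, 0.371, 0.001], [0.371, -0.928, -0.0], [0.001, 0.001, -1.0]]
force: [-0.6, 0.1, 4.9]
gripper_width: 0.0151
grasp_force: 77.8
```

```bash
python3 - <<'E'
from h import *
st()
E
```

```text
t 26.3 p [ 0.4379 -0.366   0.0336] F [-0.6  0.1  4.9] w 0.0151 g 77.8361713886261 q [ 0.49  0.94  0.23  1.87 -0.5   0.39 -0.1 ]
[[ 0.928  0.371  0.001]
 [ 0.371 -0.928 -0.   ]
 [ 0.001  0.001 -1.   ]]
```

Call:
arm_command(
  series=[
    [0,0,0,0,0,-0.2,0],
    [0,0,0,0,0,-0.7,0],
    [0,0,0,0,0,-1.4,0],
    [0,0,0,0,0,-2.1,0],
    [0,0,0,0,0,-2.5,0],
  ],
)

```text
time_s: 26.8
eef_pos: [0.438, -0.3667, 0.1609]
eef_rot: [[0.929, 0.371, 0.003], [0.371, -0.929, -0.002], [0.002, 0.003, -1.0]]
force: [-0.1, -0.4, -0.2]
gripper_width: 0.0146
grasp_force: 78.0
```

Call:
arm_command(
  series=[
    [0,0,0,0.2,-0.25,0,0],
    [0,0,0,0.6,-0.75,0,0],
    [0,0,0,1.1,-1.35,0,0],
    [0,0,0,1.65,-2.0,0,0],
    [0,0,0,2.2,-2.7,0,0],
  ],
)

```text
time_s: 27.3
eef_pos: [0.4893, -0.1969, 0.157]
eef_rot: [[0.928, 0.371, -0.001], [0.371, -0.928, 0.002], [-0.0, -0.002, -1.0]]
force: [1.2, -0.3, -0.9]
gripper_width: 0.0153
grasp_force: 78.0
```

Call:
arm_command(
  series=[
    [0,0,-1.2,0.5,-0.6,0,0],
    [0,0,-2.4,0.95,-1.15,0,0],
    [0,0,-3.6,1.35,-1.65,0,0],
    [0,0,-4.8,1.65,-2.0,0,0],
    [0,0,-6.0,1.77,-2.13,0,0],
  ],
)

```text
time_s: 27.8
eef_pos: [0.5318, -0.0626, 0.1568]
eef_rot: [[0.523, 0.852, -0.002], [0.852, -0.523, 0.003], [0.002, -0.003, -1.0]]
force: [-0.1, -0.3, -1.7]
gripper_width: 0.0152
grasp_force: 78.0
```

Call:
arm_command(
  series=[
    [0,0,0,0,0,0,0],
    [0,0,0,0,0,0,0],
    [0,0,0,0,0,0,0],
    [0,0,0,0,0,0,0],
    [0,0,0,0,0,0,0],
  ],
)

```text
time_s: 28.3
eef_pos: [0.5318, -0.0686, 0.1579]
eef_rot: [[0.535, 0.845, 0.0], [0.845, -0.535, 0.0], [0.0, -0.0, -1.0]]
force: [0.4, 0.2, -0.7]
gripper_width: 0.0148
grasp_force: 78.0
```

```bash
python3 - <<'E'
from h import *
st();mv([.5326,-.0677,.133],down(-122.2))
I=np.mean([arm.camera('scene')[0].astype(float) for _ in range(6)],0); np.save('pics/avg3.npy',I)
cv2.imwrite('pics/s5.png',cv2.convertScaleAbs(cv2.resize(I[160:220,216:296].astype(np.uint8),(800,600),interpolation=cv2.INTER_CUBIC),alpha=1.3))
E
```

```text
t 28.3 p [ 0.5318 -0.0686  0.1579] F [ 0.4  0.2 -0.7] w 0.0148 g 77.98975110054016 q [-0.11  0.7   0.26  1.92 -0.32  0.56 -0.21]
[[ 0.535  0.845  0.   ]
 [ 0.845 -0.535  0.   ]
 [ 0.    -0.    -1.   ]]
turn [-0.   -0.   -0.02] shift [0.02 0.   0.5 ]
```

Call:
arm_command(
  series=[
    [0,0,0,0.02,0,0.2,0],
    [0,0,0,0.02,0,0.4,0],
    [0,0,0,0.02,0,0.54,0],
    [0,0,0,0.02,0,0.62,0],
    [0,0,0,0.02,0,0.7,0],
  ],
)

```text
time_s: 29.1
eef_pos: [0.5325, -0.0671, 0.1223]
eef_rot: [[0.533, 0.846, -0.0], [0.846, -0.533, 0.0], [0.0, -0.001, -1.0]]
force: [-0.6, 0.1, 1.0]
gripper_width: 0.0147
grasp_force: 78.3
```

```bash
python3 - <<'E'
from h import *
s=st();print(s['ft_torque']);mv([.5326,-.0677,.1076],down(-122.2))
E
```

```text
t 29.1 p [ 0.5325 -0.0671  0.1223] F [-0.6  0.1  1. ] w 0.0147 g 78.26266765594482 q [-0.09  0.75  0.23  1.94 -0.34  0.48 -0.19]
[[ 0.533  0.846 -0.   ]
 [ 0.846 -0.533  0.   ]
 [ 0.    -0.001 -1.   ]]
[-0.06422335  0.15851438 -0.03417176]
turn [-0. -0. -0.] shift [-0.01  0.01  0.29]
```

The stem is 5 mm into the slots with only 1 N of force. I'll slide it home.

Call:
arm_command(
  series=[
    [0,0,0,0,0,0.06,0],
    [0,0,0,0,0,0.12,0],
    [0,0,0,0,0,0.18,0],
    [0,0,0,0,0,0.23,0],
    [0,0,0,0,0,0.27,0],
  ],
)

```text
time_s: 29.6
eef_pos: [0.5329, -0.0669, 0.1093]
eef_rot: [[0.533, 0.846, 0.001], [0.846, -0.533, 0.001], [0.001, 0.0, -1.0]]
force: [0.1, 1.1, -0.0]
gripper_width: 0.0148
grasp_force: 78.1
```

```bash
python3 - <<'E'
from h import *
s=st();print(s['ft_torque'])
E
```

```text
t 29.6 p [ 0.5329 -0.0669  0.1093] F [ 0.1  1.1 -0. ] w 0.0148 g 78.11877608299255 q [-0.09  0.78  0.21  1.95 -0.35  0.45 -0.18]
[[ 0.533  0.846  0.001]
 [ 0.846 -0.533  0.001]
 [ 0.001  0.    -1.   ]]
[ 0.21131088 -0.11925872  0.01062169]
```

Almost home with no load. Now I'll press in small steps (pressed pose is TCP z ≈ 0.0996).

Call:
arm_command(
  series=[
    [0,0,0,0,0,0.05,0],
    [0,0,0,0,0,0.1,0],
    [0,0,0,0,0,0.14,0],
    [0,0,0,0,0,0.18,0],
    [0,0,0,0,0,0.22,0],
  ],
)

```text
time_s: 30.1
eef_pos: [0.5329, -0.0669, 0.0989]
eef_rot: [[0.533, 0.846, 0.001], [0.846, -0.533, 0.001], [0.001, 0.0, -1.0]]
force: [-1.2, 2.0, 8.5]
gripper_width: 0.0149
grasp_force: 79.5
```

Call:
arm_command(
  series=[
    [0,0,0,0,0,0.01,0],
    [0,0,0,0,0,0.02,0],
    [0,0,0,0,0,0.03,0],
    [0,0,0,0,0,0.04,0],
    [0,0,0,0,0,0.04,0],
  ],
)

```text
time_s: 30.6
eef_pos: [0.533, -0.0669, 0.0985]
eef_rot: [[0.533, 0.846, 0.002], [0.846, -0.533, 0.001], [0.002, 0.001, -1.0]]
force: [-3.5, 2.2, 22.1]
gripper_width: 0.0149
grasp_force: 81.5
```

```bash
python3 - <<'E'
from h import *
s=st()
E
```

```text
t 30.6 p [ 0.533  -0.0669  0.0985] F [-3.5  2.2 22.1] w 0.0149 g 81.4515495300293 q [-0.08  0.79  0.2   1.95 -0.35  0.42 -0.18]
[[ 0.533  0.846  0.002]
 [ 0.846 -0.533  0.001]
 [ 0.002  0.001 -1.   ]]
```

Firm stop: 22 N at z 0.0985, above the 12 N full-spring force. Holding, with one last look.

Call:
arm_command(
  series=[
    [0,0,0,0,0,0,0],
    [0,0,0,0,0,0,0],
    [0,0,0,0,0,0,0],
    [0,0,0,0,0,0,0],
    [0,0,0,0,0,0,0],
  ],
)

```text
time_s: 31.1
eef_pos: [0.533, -0.0669, 0.0985]
eef_rot: [[0.533, 0.846, 0.002], [0.846, -0.533, 0.001], [0.002, 0.001, -1.0]]
force: [-3.1, 2.9, 21.2]
gripper_width: 0.0153
grasp_force: 81.4
```

```bash
python3 sweets.py | grep scene; python3 - <<'E'
from h import *
st(); im,d=load('scene'); cv2.imwrite('pics/s6.png',cv2.convertScaleAbs(cv2.resize(im[120:330,190:470],(800,600),interpolation=cv2.INTER_CUBIC),alpha=1.3))
E
```

```text
scene red 52 [0.549 0.058 0.102]
scene yellow 42 [0.516 0.08  0.103]
scene green 4 [0.506 0.098 0.103]
scene blue 35 [0.55  0.078 0.103]
scene white 47 [0.579 0.11  0.103]
t 31.2 p [ 0.533  -0.0669  0.0984] F [-3.7  1.4 20.3] w 0.0149 g 81.44994020462036 q [-0.08  0.79  0.2   1.95 -0.35  0.42 -0.18]
[[ 0.533  0.846  0.002]
 [ 0.846 -0.533  0.001]
 [ 0.002  0.001 -1.   ]]
```

View pics/s6.png

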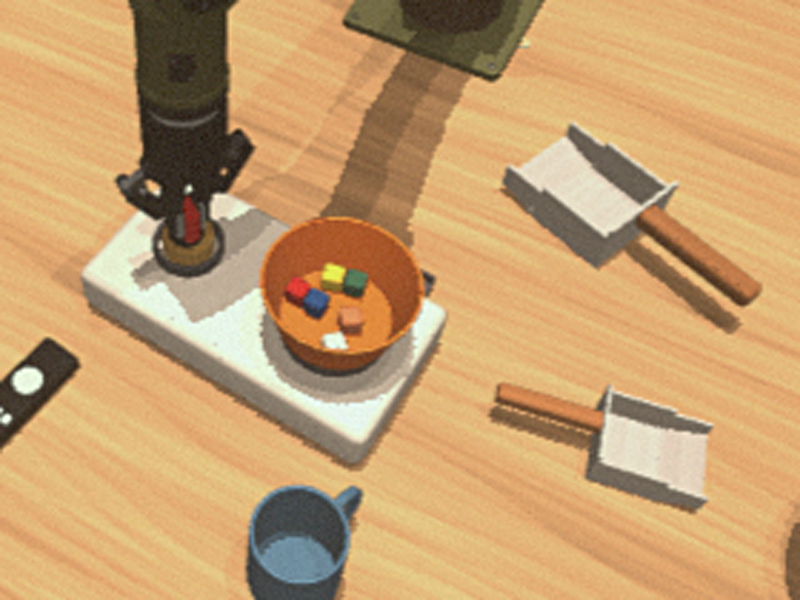

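All six sweets lie in the bowl (around (325,305)). The empty scoop stands upright on the table (650,450), and the dial is seated and pressed at (190,230). Handing in.

```bash
python3 -c "
from workcell import arm
print(arm.sign_off())"
```

```text
the job is handed in; nothing more can be done
None
```

The job is handed in: all six sweets are in the orange bowl, the empty scoop stands upright on the table, and the red dial sits fully home on the drive, held pressed against its stop at about 20 N, at roughly 31 s of the 72 s allowed.

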